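# Big board out of the kept rack and onto the counter stand

### The job

Get the tallest of the three chopping boards out for use: swing the rack's keeper arm right over to its open side, slide that board up out of its leaning slot by its top edge, and set it down gently (not dropped) on the ledge of the wooden counter stand, centred and leaning flat against the stand's back. Then swing the keeper back fully shut over the boards that stay in the rack. Leave those boards and everything else on the counter where they are.

Things in the scene. Friction and masses are not known exactly. Their poses are not given: they have to be found in the camera images.
- rack: Fixed wooden board rack, base 185 x 172 x 12 mm. Frame: x away from the robot, y left, z up; origin on the counter under the middle slot's foot. Three slots, feet at x = -50, 0, +50 mm, 26 mm up, lean 28 deg towards -x: boards slide out along (-sin 28, 0, cos 28). Grooves 12 mm wide, 64 mm deep along the slide, in side cheeks at y beyond +-49 mm; open between. Board faces 36 mm apart.
- keeper (a joint): Hinge angle of the keeper, a steel arm on the rack with a 150 mm cross bar lying just above the top edge of the tallest board. 0 = shut; it swings up and over to the rack's +y side and rests at 2.8 rad = fully open. Past centre it falls to either side by its own weight (120 g).
- keeper_hinge (a point): Point on the keeper's hinge axis (along the rack's x), fixed to the rack at x = -70, y = +85, z = 172 mm in its frame, between two steel posts 18 mm wide, 54 mm over their outsides.
- keeper_grip (a point): Centre of the keeper's black grip, a disc 26 mm across, 20 mm thick, its axis along the rack's x: pinch its flat faces and it turns between the pads. 75 mm from the hinge; when shut 65 mm to the rack's -y and 38 mm above the hinge. The cross bar, 10 mm thick, is 45 mm from the hinge, when shut 3 mm below it.
- big_board: The board to move: the tallest, light wood, 150 mm tall (along its z), 120 mm wide (its y), 8 mm thick (its x), about 0.15 kg. Origin at the middle of its lower edge; z points up along the board, so it leans with it. Starts in any of the three slots.
- mid_board: A like board, 125 x 120 x 8 mm; stays in the rack. Same frame as the tallest.
- small_board: A like board, 102 x 120 x 8 mm; stays in the rack. Same frame as the tallest.
- stand: Fixed wooden stand, base 125 x 100 mm. Frame: x away from the robot, y left, z up; origin on the counter under the seat. Its back, 86 mm wide, 80 mm up the slope, leans 36 deg from vertical, top towards -x. The ledge, on the back's +x side and square to it, is 110 mm wide, 26 mm deep, with a lip 11 mm high.
- seat (a point): Point on the stand's ledge, 40 mm above the counter, where the middle of the board's lower edge (its origin) belongs when the board leans flat on the back: 4 mm in front of the back, mid-width.
- pot: Empty aluminium pot, 176 mm wide, 120 mm high, two side handles; bystander. Origin under its centre.
- pot_lid: Its lid lying upside down, 176 mm wide, 34 mm high; bystander. Origin under its centre.
- bowl: Blue plastic bowl, 180 mm wide, 75 mm high; bystander. Origin under its centre.
- whisk: Stainless whisk 230 mm long lying along its x, 43 mm high; bystander. Origin under its middle.
- pot_stand: Round wooden pot stand, 156 mm wide, 18 mm high; bystander. Origin under its centre.
- jar: Closed jar, 68 mm wide, 105 mm high, between rack and stand; bystander. Origin under its centre.
- mug: White mug, 80 mm wide, 88 mm high, handle to its +y; bystander. Origin under its centre.
There are look-alikes about, which are no part of the job. What is shaped like the big_board but green or turquoise is not meant.

How it is judged:
By the outcome, as a careful person would: the job done as asked, in the order asked, and still so for the second after the job is handed in, with the robot touching nothing.
It also fails if it takes over 72 s, if anything falls off the work surface, if the arm or the gripper's body presses on something with over 40 N, if the wrist force passes 120 N, or if a joint passes its speed limit or range.

### The arm

A 7-joint arm with a two-finger parallel gripper is mounted at the origin on the work surface. World frame = base frame: x ahead of the robot, y to its left, z up, the work surface at z = 0. Lengths are in m, angles in rad, forces in N, time in s.
With the tool pointing down it reaches from about 0.4 to 0.85 m from the base axis. Payload 10.4 kg.
Tool frame: the origin (TCP) lies between the finger pads; the fingertips stand 25 mm ahead of it and the grasp point (between the pads) lies 6 mm ahead of it; z points along the fingers, y is the line along which they close (so a half turn about z gives the same grasp; the last joint's range is limited). The gripper opens to 85 mm and grips with 20 to 120 N. Pads are 22 mm wide; open, the fingers measure 114 mm over their backs; the gripper's body (76 mm by 85 mm) begins 54 mm behind the grasp point. The pads swing forward as they close: fully open they stand 13 mm farther back than shut.
Start: joints at [-1.195, 0.332, -0.065, 1.46, 0.022, 1.35, -0.088], TCP at [0.243, 0.576, 0.256] pointing down, gripper open.
Joint ranges: [-2.6, 2.6], [-0.5, 2.12], [-1.47, 1.34], [0.16, 2.42], [-1.27, 4.41], [0.06, 2.06], [-2.6, 2.6]. Speed limits (rad/s): [2.22, 2.22, 2.79, 2.79, 3.14, 3.14, 3.14].

### API

Orientations are given as a 3x3 rotation matrix whose columns are the frame's x, y, z axes.
In Python, from station import * gives the robot as it stands.
- The arm moves only by the tool jog_arm, never from a script. Its argument "moves" is a list of rows, each a list of 7 numbers: the shift along the tool's x, y, z in m, then the turn, a rotation vector about the tool's x, y, z in degrees, then the closure, from -1 (fully open) to 1 (shut). In form: [[dx, dy, dz, ax, ay, az, hand], ...]. A call has 1 to 20 rows; each row shifts and turns the commanded pose from where the row before left it, along the tool's axes as they then stand; what a row does not reach is not made up. A row lasts 1/10 s, in which the tool goes at most 50 mm and 8.59 degrees, less where a joint would pass 70% of its speed; a pose out of reach is approached as far as the arm can. A call is refused whole if a number of a shift passes 0.05 or a number of a turn 8.59, either way. A call with a gripper value outside its range is refused whole. The fingers move at their own pace and stop on an object; "squeeze" is the grip in N (left out, the last holds). Time passes only in rows, so rows that do not move let the fingers close. It gives the time, the measured TCP pose, the force, the opening and the grip force at its end, in the units of the state.
- read_state(): the state, without advancing time (a new reading comes with each control period).
- grab_frame(name): name is "scene" or "top" or "wrist"; returns (picture, depth): 480x640x3 uint8, red, green, blue; 480x640 float32, m along the optical axis (not along the pixel's ray), 0 where there is no reading.
- camera_model(name): a dict with "K" (3x3 intrinsics, pixels), "D" ([k1, k2, p1, p2, k3] as OpenCV has them; the pictures are not rectified), "camera_from_world" (4x4, takes a point from world to camera coordinates); the wrist camera has in their place "hand_eye" (4x4, takes a point from camera to tool coordinates, whose origin is the TCP and whose axes are the flange's). Camera axes: x right, y down, z forward; pixel columns grow to the right and rows downward; lengths in m; the calibration is good to about 2 mm. A picture is of the moment at which its call begins: read the wrist's pose just before it. camera_model takes no time and is no camera call.
- close_job(): hands the job in; it is judged then, once.
Trained networks look in the newest picture that a camera, given by its name, has taken for a name from the list of things; names that differ only in an ending like _2 or _b are one class to them, and where a whole thing is asked for, a point or a joint stands for the part that bears it (a point fixed in the world has none). Each returns a list of dicts, best first, with "score" (0 to 1); they miss things now and then, are a little off and sometimes report something else, mostly with a low value. They report only what shows in the picture. A call takes as long as a camera call. They do not tell look-alikes from the thing itself.
- search_frame(camera, thing): "centre" ([x, y, z] in m, in world coordinates, good to about 4 mm: the middle of the surface that is visible of it).
- outline_of(camera, thing): "pixels" (480x640 bool, what is visible of it).
- tip_of(camera, thing): "centre" ([x, y, z] in m, in world coordinates, good to about 4 mm: a listed point, or the origin of a listed thing).
The state is a dict: "time_s": time; "joint_positions": joint angles; "joint_vel": joint speeds; "tau": joint torques, N m; "position": TCP position; "tool_rot": TCP orientation; "ft_force": force on the tool from outside, world axes, zero at the start; "ft_torque": the same for the moment, N m; "width": finger opening in m; "grasp_force": force on a finger pad.
Only numpy, scipy, OpenCV 4.12 (cv2) and the standard library are available. Lean on these libraries where they do the work, as an engineer would, in place of code of your own. Each camera call takes 0.05 s, during which the arm holds its last target. There are 200 camera calls.

## Working session

There is one attempt and no reset: what is moved stays moved. The work goes in short steps, Python scripts to look and compute and a tool call to move; the robot and the scene stay as the last step left them, time stands still between calls to the robot, and variables do not carry over. Pictures are saved under pics/ and viewed, at most 10 in all, crops included, and the job is handed in when it is done.

Besides the shell and the picture viewer there is one more tool, called after "Emit:" by a JSON object that holds its "op" and its "data", one argument or row to a line. jog_arm: Moves the arm, as the interface text tells. Its arguments: {"type":"object","properties":{"moves":{"type":"array","items":{"type":"array","items":{"type":"number"}}},"squeeze":{"type":"number"}},"required":["moves"]}

```bash
mkdir -p pics; ls; python3 - <<'E'
from station import *
import cv2,numpy as np
s=read_state();print(s['time_s'],s['position'],s['tool_rot'],s['width'])
for c in("scene","top"):
    p,d=grab_frame(c);cv2.imwrite(f'pics/{c}0.png',p[:,:,::-1]);np.save(f'{c}_d.npy',d);np.save(f'{c}_p.npy',p)
    m=camera_model(c);print(c,np.round(m['K'],1).tolist(),m['D'],np.round(np.linalg.inv(m['camera_from_world']),3).tolist())
    for t in("rack","keeper_hinge","keeper_grip","big_board","mid_board","small_board","stand","seat","jar","mug","pot"):
        try: print(c,t,[(np.round(r['centre'],3).tolist(),round(r['score'],2)) for r in tip_of(c,t)][:3])
        except Exception as e: print(t,e)
E
```

```text
pics
0.0 [0.24254382 0.57564482 0.25549678] [[-9.21548039e-01  3.88263999e-01 -5.28825754e-04]
 [ 3.88264358e-01  9.21547071e-01 -1.33591823e-03]
 [-3.13511289e-05 -1.43643701e-03 -9.99998968e-01]] 0.0854752786484601
scene [[490.3, 0.0, 316.5], [0.0, 490.3, 246.0], [0.0, 0.0, 1.0]] [-0.12969386  0.          0.          0.          0.        ] [[0.785, 0.529, -0.323, 1.022], [0.62, -0.664, 0.417, -0.587], [0.006, -0.528, -0.849, 1.307], [0.0, 0.0, 0.0, 1.0]]
scene rack [([0.58, 0.208, 0.002], 0.81)]
scene keeper_hinge [([0.535, 0.301, 0.174], 0.89)]
scene keeper_grip [([0.518, 0.239, 0.21], 0.85)]
scene big_board [([0.764, 0.234, 0.002], 0.97), ([0.885, -0.248, 0.004], 0.92), ([0.612, -0.247, 0.001], 0.53)]
scene mid_board [([0.52, 0.239, 0.213], 0.31)]
scene small_board [([0.627, 0.188, 0.026], 0.64)]
scene stand [([0.609, -0.251, 0.001], 0.63)]
scene seat [([0.612, -0.249, 0.042], 0.9)]
scene jar [([0.528, 0.026, -0.002], 0.66)]
scene mug [([0.311, 0.302, -0.0], 0.96)]
scene pot [([0.788, 0.012, 0.002], 0.74), ([0.532, 0.305, 0.171], 0.46)]
top [[532.7, 0.0, 317.7], [0.0, 532.7, 235.2], [0.0, 0.0, 1.0]] [-0.01287732  0.          0.          0.          0.        ] [[0.008, -0.988, 0.154, 0.369], [-1.0, -0.01, -0.011, 0.002], [0.012, -0.154, -0.988, 1.551], [0.0, 0.0, 0.0, 1.0]]
top rack [([0.58, 0.204, 0.001], 0.97)]
top keeper_hinge [([0.531, 0.305, 0.173], 0.87)]
top keeper_grip [([0.514, 0.24, 0.213], 0.7)]
top big_board [([0.58, 0.205, 0.025], 0.89), ([0.762, 0.238, 0.003], 0.87), ([0.884, -0.248, 0.007], 0.85)]
top mid_board [([0.53, 0.213, 0.024], 0.62)]
top small_board [([0.624, 0.189, 0.022], 0.63)]
top stand [([0.611, -0.246, 0.002], 0.81)]
top seat [([0.612, -0.242, 0.034], 0.96)]
top jar [([0.533, 0.023, -0.0], 0.86)]
top mug [([0.317, 0.302, -0.002], 0.8), ([0.529, 0.216, 0.025], 0.56)]
top pot []
```

View pics/scene0.png

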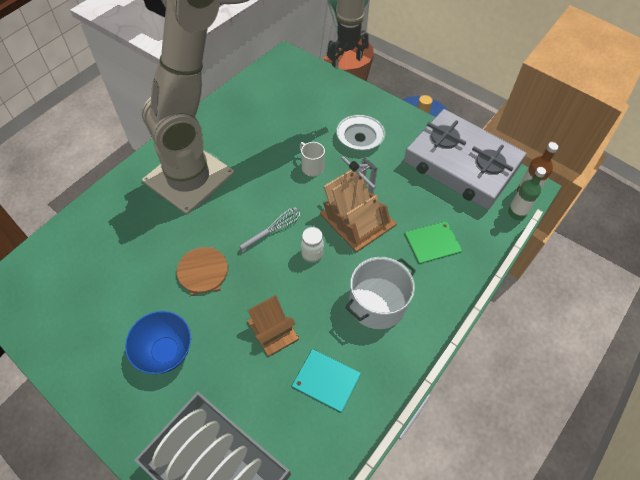

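View pics/top0.png

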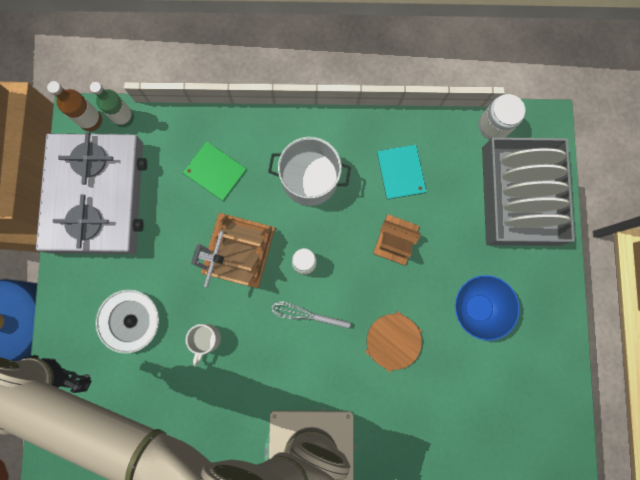

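The scene picture shows the rack at about (357,205), with the keeper over its left side. The stand is at (272,325), the jar at (312,244), and the green and turquoise look-alike boards lie flat. The top picture shows the rack at (237,250) and the stand at (398,240). Next I fit the yaws and slots.

```bash
cat > h.py <<'E'
from station import *
import numpy as np,cv2
from scipy.spatial.transform import Rotation as R
from scipy.optimize import minimize
def cloud(c,d,step=1):
    m=camera_model(c);v,u=np.mgrid[0:480,0:640];ok=d>0
    n=cv2.undistortPoints(np.c_[u[ok],v[ok]].astype(np.float64).reshape(-1,1,2),m['K'],np.array(m['D'])).reshape(-1,2)
    P=np.c_[n*d[ok][:,None],d[ok]];T=np.linalg.inv(m['camera_from_world'])
    return P@T[:3,:3].T+T[:3,3]
def frame(x,y,yaw):
    return R.from_euler('z',yaw,degrees=True).as_matrix(),np.array([x,y,0])
E
python3 - <<'E'
from h import *
for c in("scene","top"):
    P=cloud(c,np.load(f'{c}_d.npy'))
    tab=P[(abs(P[:,2])<.008)&(np.hypot(P[:,0]-.6,P[:,1])<.3)];print(c,'table z',np.median(tab[:,2]))
    # rack base: minAreaRect footprint of the points 6..20mm
    for nm,ctr,z0,z1,r in(("rack",(.58,.205),.007,.018,.15),("stand",(.611,-.247),.006,.2,.1)):
        q=P[(P[:,2]>z0)&(P[:,2]<z1)&(np.hypot(P[:,0]-ctr[0],P[:,1]-ctr[1])<r)]
        rc=cv2.minAreaRect((q[:,:2]*1000).astype(np.float32));print(nm,len(q),rc)
    # stand back plane: ransac-ish by normal search
    q=P[(P[:,2]>.03)&(np.hypot(P[:,0]-.611,P[:,1]+.247)<.1)]
    rng=np.random.default_rng(0);best=(0,)
    for _ in range(1500):
        a=q[rng.choice(len(q),3,False)];n=np.cross(a[1]-a[0],a[2]-a[0]);L=np.linalg.norm(n)
        if L<1e-5: continue
        n/=L;i=abs((q-a[0])@n)<.002
        if i.sum()>best[0]:best=(i.sum(),i)
    b=q[best[1]];n=np.linalg.svd(b-b.mean(0))[2][2];n*=np.sign(n[2])
    print('stand plane',len(q),len(b),n,'yaw',np.degrees(np.arctan2(n[1],n[0])),'lean',np.degrees(np.arcsin(n[2])),b.mean(0),n@b.mean(0))
    for yaw in(-14.5,):
        A,t=frame(.58,.205,yaw);q=(P-t)@A
        q=q[(abs(q[:,1])<.045)&(q[:,2]>.02)&(abs(q[:,0])<.2)]
        s28,c28=np.sin(np.radians(28)),np.cos(np.radians(28))
        s=-s28*q[:,0]+c28*(q[:,2]-.026);u=c28*q[:,0]+s28*(q[:,2]-.026)
        for k in np.arange(-.07,.07,.004):
            i=(u>=k)&(u<k+.004)&(s<.165)
            if i.sum()>5:print(round(k*1000),i.sum(),np.round(np.percentile(s[i],[50,90,98])*1000))
p=np.load('top_p.npy')[200:300,180:290];p2=np.load('scene_p.npy')[155:255,310:420]
cv2.imwrite('pics/crop.png',cv2.resize(np.hstack([p,p2]),(792,360),interpolation=cv2.INTER_CUBIC)[:,:,::-1])
E
```

```text
scene table z 0.00027730829482441877
rack 442 ((592.4682006835938, 195.42880249023438), (276.0784912109375, 212.34230041503906), 41.60382843017578)
stand 1848 ((607.6802368164062, -238.35142517089844), (164.9497833251953, 160.47073364257812), 83.77776336669922)
stand plane 1277 505 [ 0.76199407 -0.26972655  0.58873816] yaw -19.492670171693455 lean 36.06751522361835 [ 0.58284117 -0.23787949  0.07089494] 0.5500224846760637
-46 74 [138. 147. 149.]
-42 83 [138. 147. 149.]
-38 22 [139. 148. 150.]
-6 27 [129. 148. 149.]
-2 181 [ 99. 142. 149.]
2 431 [103. 142. 149.]
6 99 [101. 142. 151.]
10 11 [158. 163. 164.]
14 9 [159. 163. 164.]
18 7 [155. 161. 163.]
26 7 [146. 154. 156.]
38 17 [ 76. 144. 149.]
42 191 [ 26.  75. 139.]
46 440 [28. 70. 78.]
50 137 [24. 71. 96.]
54 44 [-27.  14. 137.]
58 19 [-24. 134. 137.]
top table z 0.0005730447290519525
rack 604 ((578.769287109375, 204.74822998046875), (290.4051818847656, 278.9654541015625), 9.47537612915039)
stand 1636 ((613.0490112304688, -249.01284790039062), (190.16885375976562, 185.8783721923828), 35.55110549926758)
stand plane 982 357 [ 0.76031772 -0.25748215  0.59633875] yaw -18.70870771498324 lean 36.608127853645364 [ 0.58236342 -0.2373554   0.06967614] 0.5454465917448278
-54 6 [147. 148. 149.]
-50 43 [148. 151. 153.]
-46 339 [115. 147. 151.]
-42 83 [112. 145. 151.]
-6 28 [149. 152. 154.]
-2 547 [ 77. 139. 151.]
2 159 [ 60. 134. 147.]
6 10 [ 7. 55. 60.]
18 8 [155. 158. 158.]
22 7 [152. 156. 158.]
30 9 [149. 154. 156.]
34 15 [ 77. 149. 151.]
38 45 [ 79. 142. 149.]
42 348 [33. 78. 85.]
46 153 [ 24.  76. 141.]
50 66 [-23.  59. 141.]
54 21 [-21. 135. 139.]
58 7 [134. 136. 136.]
66 8 [131. 136. 136.]
```

View pics/crop.png

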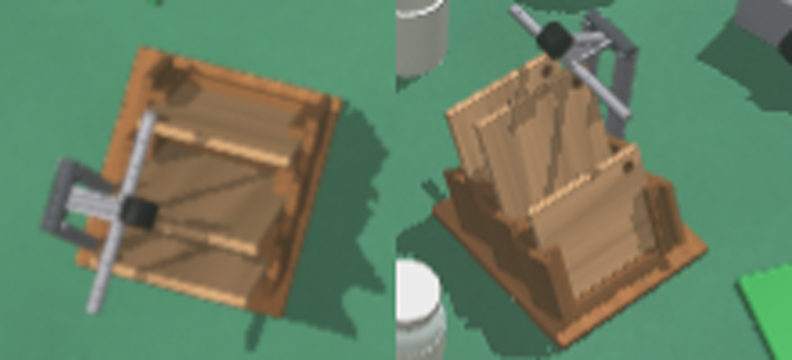

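The crop shows the shortest board in the far slot, at (585,200). Boards stand in the middle and near slots, with the keeper bar over their +y side. I need clean top heights away from the keeper.

```bash
python3 - <<'E'
from h import *
s28,c28=np.sin(np.radians(28)),np.cos(np.radians(28))
for c in("scene","top"):
    P=cloud(c,np.load(f'{c}_d.npy'))
    A,t=frame(.58,.205,-14.5);q=(P-t)@A
    q=q[(q[:,1]>-.07)&(q[:,1]<.0)&(q[:,2]>.02)&(abs(q[:,0])<.2)]
    s=-s28*q[:,0]+c28*(q[:,2]-.026);u=c28*q[:,0]+s28*(q[:,2]-.026)
    for nm,k in(("-50",-.0441),("0",0),("+50",.0441)):
        i=(abs(u-k)<.011)&(s<.17)&(s>-.005)
        h=np.histogram(s[i],bins=np.arange(0,.17,.006))[0];print(c,nm,'hist',h.tolist(),'u med',round(1000*np.median(u[i]-k),1))
        j=i&(s>.065)
        if j.sum()>20:
            # plane yaw
            b=q[j];n=np.linalg.svd(b-b.mean(0))[2][2];n*=np.sign(n[0]);print('  n',np.round(n,3),'yaw err',np.degrees(np.arctan2(n[1],n[0])),'lean',np.degrees(np.arcsin(n[2])), 'y',np.round(np.percentile(b[:,1],[1,99]),3), 's max',np.percentile(s[j],[90,95,99]).round(4))
E
```

```text
scene -50 hist [0, 0, 0, 0, 0, 0, 0, 0, 0, 0, 0, 1, 8, 6, 17, 14, 10, 11, 12, 9, 17, 25, 33, 38, 37, 0, 0, 0] u med 3.4
  n [0.885 0.    0.466] yaw err 0.013381703243464358 lean 27.76753461082423 y [-0.068 -0.001] s max [0.146  0.1469 0.1484]
scene 0 hist [0, 0, 0, 0, 0, 0, 2, 1, 14, 32, 41, 34, 35, 29, 38, 30, 34, 29, 38, 31, 36, 37, 28, 36, 44, 4, 0, 0] u med 3.4
  n [ 0.881 -0.009  0.473] yaw err -0.5859120494976934 lean 28.226860387804027 y [-0.065 -0.001] s max [0.1439 0.147  0.1499]
scene +50 hist [20, 25, 16, 22, 22, 24, 35, 37, 35, 33, 34, 39, 38, 8, 0, 0, 0, 0, 0, 0, 0, 0, 0, 0, 0, 0, 0, 0] u med 3.4
  n [0.796 0.006 0.605] yaw err 0.4225924173573966 lean 37.25342873358681 y [-0.063 -0.   ] s max [0.0777 0.0786 0.0793]
top -50 hist [0, 0, 0, 0, 0, 0, 0, 0, 0, 0, 1, 7, 26, 24, 30, 25, 24, 21, 23, 29, 24, 20, 25, 26, 51, 23, 0, 0] u med 1.0
  n [ 0.871 -0.008  0.491] yaw err -0.5055657976422793 lean 29.405607388579025 y [-0.068 -0.001] s max [0.1486 0.1504 0.1523]
top 0 hist [20, 19, 11, 12, 10, 19, 16, 15, 18, 25, 31, 22, 31, 18, 20, 18, 28, 18, 19, 25, 25, 21, 21, 20, 49, 37, 0, 0] u med 1.0
  n [ 0.875 -0.012  0.484] yaw err -0.793917112984062 lean 28.976310881908777 y [-0.067 -0.001] s max [0.1498 0.1517 0.1544]
top +50 hist [14, 10, 14, 11, 16, 18, 31, 27, 20, 18, 25, 15, 45, 35, 2, 0, 0, 0, 0, 0, 0, 0, 0, 0, 0, 0, 0, 0] u med 1.0
  n [0.742 0.009 0.671] yaw err 0.6762037672648542 lean 42.115649888786955 y [-0.064 -0.001] s max [0.0807 0.0828 0.0845]
```

```bash
cat >> h.py <<'E'
from scipy.linalg import logm,expm
RK=frame(.578,.2045,-15.0)
def T(Rm,p):
    M=np.eye(4);M[:3,:3]=Rm;M[:3,3]=p;return M
def cur(): s=read_state();return T(s['tool_rot'],s['position']),s
def toolR(F,ax=0,lean=0):
    """tool y=+frame x, z down; ax: back leans to +y by ax deg (about frame x); lean: back leans towards -x (deg)"""
    B=np.array([[0,1,0],[1,0,0],[0,0,-1.]]).T
    return F[0]@R.from_euler('x',-ax,degrees=True).as_matrix()@R.from_euler('y',-lean,degrees=True).as_matrix()@B
def tgt(F,p,ax=0,lean=0,back=0):
    Rm=toolR(F,ax,lean);g=F[0]@np.array(p)+F[1];return T(Rm,g-(0.006+back)*Rm[:,2])
def row(D): return np.r_[D[:3,3]*1000,np.degrees(R.from_matrix(D[:3,:3]).as_rotvec())]
def screw(T0,T1,n):
    L=np.real(logm(np.linalg.inv(T0)@T1));r=row(expm(L/n))
    print('row x%d mm/deg'%n,np.round(r,2).tolist())
    print(' path',[np.round((T0@expm(L*k/4))[:3,3],3).tolist() for k in range(1,5)])
def rnd(Tt): # rows with rounding, following a pose list from Tt[0]
    C=Tt[0].copy()
    for G in Tt[1:]:
        r=row(np.linalg.inv(C)@G);r=np.round(r*2)/2
        D=T(R.from_rotvec(np.radians(r[3:])).as_matrix(),r[:3]/1000);C=C@D
        print((np.r_[r[:3]/1000,r[3:]]).tolist())
GA=149.7
def grip(th,r=.075): # rack coords of the grip centre at keeper angle th (rad)
    a=np.radians(GA)-th;return np.array([-.07,.085+r*np.cos(a),.172+r*np.sin(a)])
E
python3 - <<'E'
from h import *
C,s=cur();G=tgt(RK,grip(0),0,0,.08);print(G[:3,3])
screw(C,G,20)
# check edges of boards (y)
P=cloud('top',np.load('top_d.npy'));q=(P-RK[1])@RK[0]
s=-.4695*q[:,0]+.8829*(q[:,2]-.026);u=.8829*q[:,0]+.4695*(q[:,2]-.026)
i=(abs(u)<.01)&(s>.1)&(s<.152);print(np.percentile(q[i,1],[0,1,2,5]).round(4))
E
```

```text
[0.51562507 0.24217282 0.29583957]
row x20 mm/deg [-23.08, 4.55, -1.98, 0.0, -0.0, 4.11]
 path [[0.353, 0.536, 0.266], [0.442, 0.46, 0.276], [0.498, 0.358, 0.286], [0.516, 0.242, 0.296]]
[-0.0636 -0.0631 -0.0627 -0.06  ]
```

Emit:
{"op": "jog_arm", "data": {
  "moves": [
    [-0.023,0.0046,-0.002,0,0,4.1,-0.3],
    [-0.023,0.0046,-0.002,0,0,4.1,-0.3],
    [-0.023,0.0046,-0.002,0,0,4.1,-0.3],
    [-0.023,0.0046,-0.002,0,0,4.1,-0.3],
    [-0.023,0.0046,-0.002,0,0,4.1,-0.3],
    [-0.023,0.0046,-0.002,0,0,4.1,-0.3],
    [-0.023,0.0046,-0.002,0,0,4.1,-0.3],
    [-0.023,0.0046,-0.002,0,0,4.1,-0.3],
    [-0.023,0.0046,-0.002,0,0,4.1,-0.3],
    [-0.023,0.0046,-0.002,0,0,4.1,-0.3],
    [-0.023,0.0046,-0.002,0,0,4.1,-0.3],
    [-0.023,0.0046,-0.002,0,0,4.1,-0.3],
    [-0.023,0.0046,-0.002,0,0,4.1,-0.3],
    [-0.023,0.0046,-0.002,0,0,4.1,-0.3],
    [-0.023,0.0046,-0.002,0,0,4.1,-0.3],
    [-0.023,0.0046,-0.002,0,0,4.1,-0.3],
    [-0.023,0.0046,-0.002,0,0,4.1,-0.3],
    [-0.023,0.0046,-0.002,0,0,4.1,-0.3],
    [-0.023,0.0046,-0.002,0,0,4.1,-0.3],
    [-0.023,0.0046,-0.002,0,0,4.1,-0.3]
  ],
  "squeeze": 30
}}

```text
time_s: 3.2
position: [0.5168, 0.2421, 0.2966]
tool_rot: [[0.262, 0.965, 0.0], [0.965, -0.262, 0.0], [0.0, -0.0, -1.0]]
ft_force: [-0.3, 0.0, -0.2]
width: 0.0555
grasp_force: 0.0
```

```bash
sed -i 's/frame(.578,.2045,-15.0)/frame(.578,.2035,-15.0)/' h.py; cat >> h.py <<'E'
def wrist(name,things=()):
    C,s=cur();p,d=grab_frame('wrist');cv2.imwrite(f'pics/{name}.png',p[:,:,::-1])
    for t in things: print(t,[(np.round(r['centre'],4).tolist(),round(r['score'],2)) for r in tip_of('wrist',t)][:2])
    m=camera_model('wrist');v,u=np.mgrid[0:480,0:640];ok=d>0
    n=cv2.undistortPoints(np.c_[u[ok],v[ok]].astype(float).reshape(-1,1,2),m['K'],np.array(m['D'])).reshape(-1,2)
    X=C@m['hand_eye']@np.c_[n*d[ok][:,None],d[ok],np.ones(ok.sum())].T
    return X[:3].T
E
python3 - <<'E'
from h import *
C,s=cur();print(s['time_s'],C.round(3).tolist(),s['width'])
P=wrist('w1',('keeper_grip','keeper_hinge','big_board'))
q=(P-RK[1])@RK[0];np.save('w1.npy',P)
s=-.4695*q[:,0]+.8829*(q[:,2]-.026);u=.8829*q[:,0]+.4695*(q[:,2]-.026)
for k in(-.0441,0):
  i=(abs(u-k)<.01)&(s>.09)&(s<.152)&(q[:,1]<0);print(i.sum(),np.percentile(q[i,1],[0,2,5]).round(4) if i.sum() else'',np.percentile(u[i]-k,[2,20,50,80,98]).round(4),np.percentile(s[i],[90,99]))
i=(q[:,2]>.2)&(q[:,2]<.235);print('grip pts',i.sum(),np.percentile(q[i],[2,50,98],axis=0).round(4))
print('grip expect world',RK[0]@grip(0)+RK[1])
screw(C,tgt(RK,grip(0)),8)
E
```

```text
3.2 [[0.262, 0.965, 0.0, 0.517], [0.965, -0.262, 0.0, 0.242], [0.0, -0.0, -1.0, 0.297], [0.0, 0.0, 0.0, 1.0]] 0.05552967188020271
keeper_grip [([0.5144, 0.2383, 0.2075], 0.62)]
keeper_hinge [([0.5308, 0.3, 0.1714], 0.88)]
big_board [([0.578, 0.2001, 0.0251], 0.72), ([0.7606, 0.2343, 0.0039], 0.57)]
2181 [-0.0615 -0.0595 -0.0576] [-0.0018  0.0038  0.0045  0.0049  0.0054] [0.14565832 0.14658065]
1771 [-0.0611 -0.0588 -0.0573] [-0.0016  0.004   0.0046  0.005   0.0054] [0.14710142 0.14809797]
grip pts 1650 [[-0.0768  0.0089  0.2005]
 [-0.0673  0.0249  0.219 ]
 [-0.0579  0.0401  0.2223]]
grip expect world [0.51562507 0.24117282 0.20983957]
row x8 mm/deg [-0.15, -0.11, 10.09, -0.0, -0.0, -0.03]
 path [[0.517, 0.242, 0.276], [0.516, 0.242, 0.256], [0.516, 0.241, 0.236], [0.516, 0.241, 0.216]]
```

View pics/w1.png

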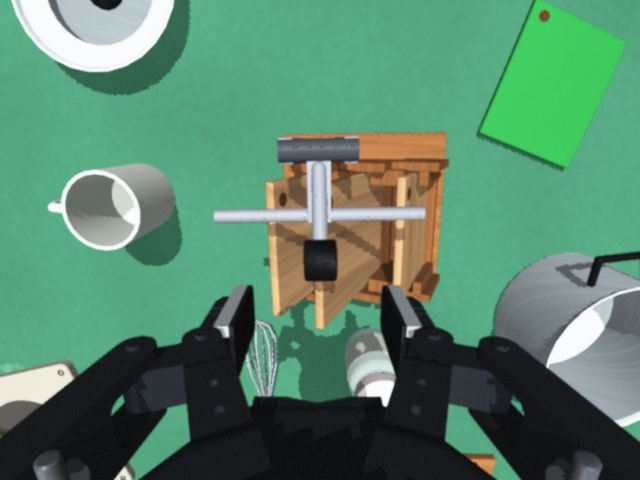

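The wrist view shows the keeper's grip at (320,260), its bar along row 215 and the hinge block at (318,150). The rack is square to the tool, so I descend and pinch.

Emit:
{"op": "jog_arm", "data": {
  "moves": [
    [0,0,0.01,0,0,0,-0.3],
    [0,0,0.01,0,0,0,-0.3],
    [0,0,0.01,0,0,0,-0.3],
    [0,0,0.01,0,0,0,-0.3],
    [0,0,0.01,0,0,0,-0.3],
    [0,0,0.01,0,0,0,-0.3],
    [0,0,0.01,0,0,0,-0.3],
    [0,0,0.01,0,0,0,-0.3],
    [0,0,0,0,0,0,0.2],
    [0,0,0,0,0,0,1],
    [0,0,0,0,0,0,1],
    [0,0,0,0,0,0,1],
    [0,0,0,0,0,0,1],
    [0,0,0,0,0,0,1]
  ],
  "squeeze": 25
}}

```text
time_s: 4.8
position: [0.5187, 0.2436, 0.2173]
tool_rot: [[0.257, 0.966, 0.005], [0.966, -0.257, 0.001], [0.002, 0.005, -1.0]]
ft_force: [10.9, -0.3, -4.5]
width: 0.0192
grasp_force: 32.5
```

```bash
python3 - <<'E'
from h import *
C,s=cur();print(s['time_s'],s['width'],s['grasp_force'],s['ft_force'])
g=tgt(RK,grip(0));off=C[:3,3]-g[:3,3];print('off rack',RK[0].T@off)
n=36;L=[]
for k in range(n+1):
    f=k/n;th=2.8*f;M=tgt(RK,grip(th),40*max(0,(f-.1)/.9));M[:3,3]+=off;L.append(M)
L[0]=C
rnd(L)
E
```

```text
4.8 0.0192472918323898 32.46899753808975 [10.94478584 -0.30218639 -4.51465624]
off rack [0.00230149 0.00316321 0.00146946]
[0.003, 0.0, -0.005, 0.5, -0.0, 0.0]
[0.0035, 0.0, -0.0045, -0.0, -0.0, 0.0]
[0.004, 0.0, -0.0045, -0.0, -0.0, 0.0]
[0.0045, -0.0, -0.004, -0.0, -0.5, 0.0]
[0.0045, -0.0, -0.0035, -0.0, -1.5, 0.0]
[0.0045, -0.0, -0.0035, -0.0, -1.0, 0.0]
[0.005, -0.0, -0.0035, -0.0, -1.5, 0.0]
[0.0055, -0.0, -0.003, -0.0, -1.0, 0.0]
[0.005, -0.0, -0.0025, -0.0, -1.5, 0.0]
[0.0055, -0.0, -0.0025, -0.0, -1.0, 0.0]
[0.0055, -0.0, -0.002, -0.0, -1.0, 0.0]
[0.006, 0.0, -0.002, -0.0, -1.5, 0.0]
[0.0055, 0.0, -0.0015, -0.0, -1.0, 0.0]
[0.006, 0.0, -0.001, -0.0, -1.5, 0.0]
[0.006, 0.0, -0.0005, -0.0, -1.0, 0.0]
[0.006, 0.0, -0.0005, -0.0, -1.5, 0.0]
[0.006, 0.0, -0.0005, -0.0, -1.0, 0.0]
[0.0055, 0.0, 0.0005, -0.0, -1.5, 0.0]
[0.006, 0.0, 0.0005, -0.0, -1.0, 0.0]
[0.006, 0.0, 0.001, -0.0, -1.5, 0.0]
[0.006, 0.0, 0.001, -0.0, -1.0, 0.0]
[0.0055, 0.0, 0.0015, -0.0, -1.5, 0.0]
[0.006, 0.0, 0.0015, -0.0, -1.0, 0.0]
[0.0055, 0.0, 0.0025, -0.0, -1.5, 0.0]
[0.0055, 0.0, 0.002, -0.0, -1.0, 0.0]
[0.005, 0.0005, 0.003, -0.0, -1.5, 0.0]
[0.0055, -0.0, 0.003, -0.0, -1.0, 0.0]
[0.005, -0.0, 0.003, -0.0, -1.0, 0.0]
[0.0045, -0.0, 0.0035, -0.0, -1.5, 0.0]
[0.0045, -0.0, 0.004, -0.0, -1.0, 0.0]
[0.0045, -0.0, 0.004, -0.0, -1.5, 0.0]
[0.004, -0.0, 0.004, -0.0, -1.0, 0.0]
[0.004, -0.0, 0.0045, -0.0, -1.5, 0.0]
[0.0035, -0.0, 0.005, -0.0, -1.0, 0.0]
[0.0035, -0.0, 0.0045, -0.0, -1.5, 0.0]
[0.003, 0.0, 0.005, -0.0, -1.0, 0.0]
```

Emit:
{"op": "jog_arm", "data": {
  "moves": [
    [0.003,0.002,-0.005,0,0,0,1],
    [0.0035,0,-0.0045,0,0,0,1],
    [0.004,0,-0.0045,0,0,0,1],
    [0.0045,0,-0.004,0,-0.5,0,1],
    [0.0045,0,-0.0035,0,-1.5,0,1],
    [0.0045,0,-0.0035,0,-1,0,1],
    [0.005,0,-0.0035,0,-1.5,0,1],
    [0.0055,0,-0.003,0,-1,0,1],
    [0.005,0,-0.0025,0,-1.5,0,1],
    [0.0055,0,-0.0025,0,-1,0,1],
    [0.0055,0,-0.002,0,-1,0,1],
    [0.006,0,-0.002,0,-1.5,0,1],
    [0.0055,0,-0.0015,0,-1,0,1],
    [0.006,0,-0.001,0,-1.5,0,1],
    [0.006,0,-0.0005,0,-1,0,1],
    [0.006,0,-0.0005,0,-1.5,0,1],
    [0.006,0,-0.0005,0,-1,0,1],
    [0.0055,0,0.0005,0,-1.5,0,1]
  ]
}}

```text
time_s: 6.6
position: [0.5416, 0.3334, 0.2483]
tool_rot: [[0.244, 0.966, -0.081], [0.918, -0.257, -0.301], [-0.312, -0.001, -0.95]]
ft_force: [-1.1, -5.1, -4.4]
width: 0.0195
grasp_force: 28.9
```

```bash
python3 - <<'E'
from h import *
C,s=cur();q=RK[0].T@(C[:3,3]+.006*C[:3,2]-RK[1]);d=q-[0,.085,.172]
print(q,'radius',np.hypot(d[1],d[2]),'theta',np.radians(GA)-np.arctan2(d[2],d[1]),s['ft_force'],s['width'],C[:3,:3])
E
```

```text
[-0.06874179  0.11414252  0.24255112] radius 0.07633313204674542 theta 1.4336837685667305 [-1.14015008 -5.11307364 -4.36091798] 0.019486695445998514 [[ 0.2437224   0.9664599  -0.08096084]
 [ 0.91840446 -0.25681561 -0.30096343]
 [-0.31166109 -0.00100327 -0.9501928 ]]
```

Emit:
{"op": "jog_arm", "data": {
  "moves": [
    [0.006,0,0.0005,0,-1,0,1],
    [0.006,0,0.001,0,-1.5,0,1],
    [0.006,0,0.001,0,-1,0,1],
    [0.0055,0,0.0015,0,-1.5,0,1],
    [0.006,0,0.0015,0,-1,0,1],
    [0.0055,0,0.0025,0,-1.5,0,1],
    [0.0055,0,0.002,0,-1,0,1],
    [0.005,0,0.003,0,-1.5,0,1],
    [0.0055,0,0.003,0,-1,0,1],
    [0.005,0,0.003,0,-1,0,1],
    [0.0045,0,0.0035,0,-1.5,0,1],
    [0.0045,0,0.004,0,-1,0,1],
    [0.0045,0,0.004,0,-1.5,0,1],
    [0.004,0,0.004,0,-1,0,1],
    [0.004,0,0.0045,0,-1.5,0,1],
    [0.0035,0,0.005,0,-1,0,1],
    [0.003,0,0.004,0,-1.5,0,1],
    [0,0,0,0,0,0,1]
  ]
}}

```text
time_s: 8.4
position: [0.5544, 0.3837, 0.1679]
tool_rot: [[0.197, 0.967, -0.16], [0.752, -0.254, -0.608], [-0.629, -0.001, -0.777]]
ft_force: [-4.1, 4.1, 2.0]
width: 0.0196
grasp_force: 32.8
```

```bash
python3 - <<'E'
from h import *
C,s=cur();q=RK[0].T@(C[:3,3]+.006*C[:3,2]-RK[1]);d=q-[0,.085,.172]
print(q,'radius',np.hypot(d[1],d[2]),'theta',np.radians(GA)-np.arctan2(d[2],d[1]),s['ft_force'],s['width'],s['joint_positions'])
E
```

```text
[-0.06940223  0.16421489  0.16321669] radius 0.07970035208261195 theta 2.7231863558449043 [-4.05001575  4.12589849  1.95756181] 0.019628164370022978 [-0.97344292  0.94690341  0.35220536  0.89418407  0.10412518  1.89793308
 -0.92955156]
```

Emit:
{"op": "jog_arm", "data": {
  "moves": [
    [0.0015,0,0.0025,0,0,0,1],
    [0.001,0,0.0025,0,0,0,1],
    [0.0005,0,0.0015,0,0,0,1],
    [0,0,0,0,0,0,1]
  ]
}}

```text
time_s: 8.8
position: [0.5542, 0.3828, 0.1622]
tool_rot: [[0.197, 0.967, -0.159], [0.755, -0.253, -0.605], [-0.626, -0.0, -0.78]]
ft_force: [-1.3, 9.0, 2.1]
width: 0.0196
grasp_force: 34.1
```

Emit:
{"op": "jog_arm", "data": {
  "moves": [
    [0,0,0,0,0,0,0],
    [0,0,0,0,0,0,-0.3],
    [0,0,0,0,0,0,-0.3],
    [0,0,-0.01,0,0,0,-0.3],
    [0,0,-0.02,0,0,0,-0.3],
    [0,0,-0.03,0,0,0,-0.3],
    [0,0,-0.03,0,0,0,-0.3],
    [0,0,-0.02,0,0,0,-0.3]
  ]
}}

```text
time_s: 9.6
position: [0.5619, 0.4261, 0.2276]
tool_rot: [[0.201, 0.968, -0.149], [0.759, -0.25, -0.601], [-0.619, 0.007, -0.785]]
ft_force: [1.8, -0.2, -0.3]
width: 0.0557
grasp_force: 0.0
```

```bash
cat >> h.py <<'E'
def keeper():
    for c in('top','scene'):
        grab_frame(c)
        for r in tip_of(c,'keeper_grip')[:2]:
            q=RK[0].T@(np.array(r['centre'])-RK[1]);d=q-[0,.085,.172]
            print(c,'grip',q.round(3),round(r['score'],2),'theta',round((np.radians(GA)-np.arctan2(d[2],d[1])),3))
    return
E
python3 - <<'E'
from h import *
keeper()
C,s=cur();print(C[:3,3],s['time_s'])
s28,c28=np.sin(np.radians(28)),np.cos(np.radians(28))
top=np.array([-.15*s28,0,.026+.15*c28])
top0=RK[0]@top+RK[1];print('top edge',top0)
G=tgt(RK,top,0,28,.10-.012)   # 100mm short of grasping 12mm below the edge
H=tgt(RK,top,0,28,-.012)
print(G[:3,3]);screw(C,G,12)
E
```

```text
top grip [-0.069  0.16   0.163] 0.79 theta 2.738
top grip [-0.047 -0.001  0.023] 0.54 theta 4.706
scene grip [-0.07   0.163  0.158] 0.86 theta 2.79
scene grip [-0.292  0.246  0.001] 0.58 theta 3.429
[0.56208043 0.42501646 0.22774247] 9.8
top edge [0.50997879 0.22172623 0.15844214]
[0.46735217 0.233148   0.24143921]
row x12 mm/deg [-17.24, -4.18, 4.45, -2.19, 3.13, 0.8]
 path [[0.537, 0.38, 0.246], [0.512, 0.332, 0.254], [0.488, 0.283, 0.253], [0.467, 0.233, 0.241]]
```

```bash
python3 - <<'E'
from h import *
C,s=cur();C2=C@T(np.eye(3),[0,0,-.06])
s28,c28=np.sin(np.radians(28)),np.cos(np.radians(28))
top=np.array([-.15*s28,0,.026+.15*c28])
screw(C2,tgt(RK,top,0,28,.10-.012),14)
E
```

```text
row x14 mm/deg [-16.13, -4.46, 7.85, -1.88, 2.68, 0.68]
 path [[0.541, 0.405, 0.284], [0.512, 0.347, 0.281], [0.487, 0.289, 0.267], [0.467, 0.233, 0.241]]
```

Emit:
{"op": "jog_arm", "data": {
  "moves": [
    [0,0,-0.03,0,0,0,0],
    [0,0,-0.03,0,0,0,0.3],
    [-0.016,-0.0045,0.008,-1.9,2.7,0.7,0.3],
    [-0.016,-0.0045,0.008,-1.9,2.7,0.7,0.3],
    [-0.016,-0.0045,0.008,-1.9,2.7,0.7,0.3],
    [-0.016,-0.0045,0.008,-1.9,2.7,0.7,0.3],
    [-0.016,-0.0045,0.008,-1.9,2.7,0.7,0.3],
    [-0.016,-0.0045,0.008,-1.9,2.7,0.7,0.3],
    [-0.016,-0.0045,0.008,-1.9,2.7,0.7,0.3],
    [-0.016,-0.0045,0.008,-1.9,2.7,0.7,0.3],
    [-0.016,-0.0045,0.008,-1.9,2.7,0.7,0.3],
    [-0.016,-0.0045,0.008,-1.9,2.7,0.7,0.3],
    [-0.016,-0.0045,0.008,-1.9,2.7,0.7,0.3],
    [-0.016,-0.0045,0.008,-1.9,2.7,0.7,0.3],
    [-0.016,-0.0045,0.008,-1.9,2.7,0.7,0.3],
    [-0.016,-0.0045,0.008,-1.9,2.7,0.7,0.3]
  ]
}}

```text
time_s: 11.4
position: [0.4554, 0.2088, 0.2118]
tool_rot: [[0.237, 0.839, 0.49], [0.97, -0.227, -0.08], [0.044, 0.495, -0.868]]
ft_force: [0.8, -0.6, -0.1]
width: 0.0299
grasp_force: 0.0
```

```bash
python3 - <<'E'
from h import *
C,s=cur();print(s['time_s'],s['width'],C.round(3).tolist(),s['joint_positions'].round(2) if hasattr(s['joint_positions'],'round') else s['joint_positions'])
P=wrist('w2');q=(P-RK[1])@RK[0]
s_=-.4695*q[:,0]+.8829*(q[:,2]-.026);u=.8829*q[:,0]+.4695*(q[:,2]-.026)
for k,lo in((-.0441,.1),(0,.1)):
  i=(abs(u-k)<.012)&(s_>lo)&(s_<.16)&(abs(q[:,1])<.07);print(i.sum(),np.percentile(q[i,1],[1,5,95,99]).round(4),np.percentile(u[i]-k,[2,20,50,80,98]).round(4),np.percentile(s_[i],[90,99]).round(4))
top=np.array([-.15*.4695,0,.026+.15*.8829])
screw(C,tgt(RK,top,0,28,-.012),12)
E
```

```text
11.4 0.029862944483154043 [[0.237, 0.839, 0.49, 0.455], [0.97, -0.227, -0.08, 0.209], [0.044, 0.495, -0.868, 0.212], [0.0, 0.0, 0.0, 1.0]] [-1.7  -0.31  0.82  2.2   0.81  1.02 -1.52]
3306 [-0.0444 -0.0319  0.0534  0.0567] [-0.0039 -0.0016  0.0018  0.0039  0.0047] [0.1469 0.1477]
3857 [-0.0582 -0.0519  0.0533  0.0573] [-0.0044 -0.0037 -0.0017  0.0014  0.0037] [0.1484 0.1492]
row x12 mm/deg [2.05, 1.44, 6.44, 0.14, -0.24, -0.01]
 path [[0.47, 0.212, 0.197], [0.484, 0.215, 0.183], [0.499, 0.218, 0.168], [0.513, 0.221, 0.153]]
```

View pics/w2.png

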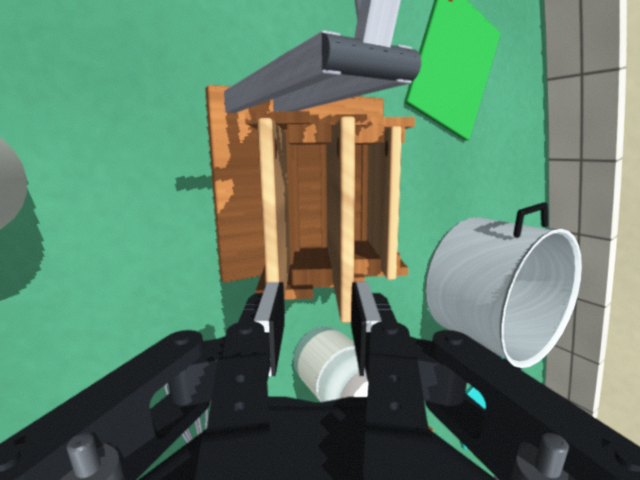

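The view shows the tallest board as the middle edge (348,120–320), the mid board on its left and the small one on its right, with the keeper swung away at the top. I align sideways first.

Emit:
{"op": "jog_arm", "data": {
  "moves": [
    [0.006,0.0043,0.005,0.4,-0.7,0,0.3],
    [0.006,0.0043,0.005,0.4,-0.7,0,0.3],
    [0.006,0.0043,0.005,0.4,-0.7,0,0.3],
    [0.006,0.0043,0.005,0.4,-0.7,0,0.3],
    [0,0,0,0,0,0,0.3]
  ]
}}

```text
time_s: 11.95
position: [0.4863, 0.2265, 0.2033]
tool_rot: [[0.262, 0.852, 0.453], [0.965, -0.229, -0.127], [-0.004, 0.47, -0.882]]
ft_force: [0.9, -0.4, 0.3]
width: 0.0299
grasp_force: 0.0
```

```bash
cat > rel.py <<'E'
from h import *
import sys
C,s=cur()
top=np.array([-.15*.4695,0,.026+.15*.8829])
screw(C,tgt(RK,top,0,28,-.012),1)
E
python3 rel.py
```

```text
row x1 mm/deg [1.8, 0.18, 56.9, 0.06, 0.29, -0.05]
 path [[0.493, 0.225, 0.191], [0.499, 0.224, 0.178], [0.506, 0.222, 0.166], [0.513, 0.221, 0.153]]
```

Emit:
{"op": "jog_arm", "data": {
  "moves": [
    [0.001,0,0.01,0,0.3,0,0.3],
    [0.001,0,0.01,0,0,0,0.3],
    [0,0,0.01,0,0,0,0.3],
    [0,0,0.01,0,0,0,0.3],
    [0,0,0.01,0,0,0,0.3],
    [0,0,0.007,0,0,0,0.3],
    [0,0,0,0,0,0,0.3]
  ]
}}

```text
time_s: 12.65
position: [0.5115, 0.22, 0.1516]
tool_rot: [[0.26, 0.853, 0.452], [0.966, -0.229, -0.123], [-0.001, 0.469, -0.883]]
ft_force: [-1.1, 0.0, 0.4]
width: 0.0298
grasp_force: 0.0
```

Emit:
{"op": "jog_arm", "data": {
  "moves": [
    [0,0,0,0,0,0,0.6],
    [0,0,0,0,0,0,1],
    [0,0,0,0,0,0,1],
    [0,0,0,0,0,0,1]
  ],
  "squeeze": 45
}}

```text
time_s: 13.05
position: [0.5128, 0.2204, 0.153]
tool_rot: [[0.26, 0.852, 0.454], [0.966, -0.23, -0.122], [0.0, 0.471, -0.882]]
ft_force: [1.8, -1.8, 7.4]
width: 0.0073
grasp_force: 44.5
```

```bash
python3 rel.py
```

```text
row x1 mm/deg [0.57, -0.14, -0.27, 0.08, 0.03, -0.08]
 path [[0.513, 0.221, 0.153], [0.513, 0.221, 0.153], [0.513, 0.221, 0.153], [0.513, 0.221, 0.153]]
```

Emit:
{"op": "jog_arm", "data": {
  "moves": [
    [0,0,-0.005,0,0,0,1],
    [0,0,-0.01,0,0,0,1],
    [0,0,-0.015,0,0,0,1],
    [0,0,-0.015,0,0,0,1],
    [0,0,-0.015,0,0,0,1],
    [0,0,-0.015,0,0,0,1],
    [0,0,-0.015,0,0,0,1],
    [0,0,0,0,0,0,1]
  ]
}}

```text
time_s: 13.85
position: [0.4708, 0.2323, 0.2324]
tool_rot: [[0.259, 0.853, 0.453], [0.966, -0.23, -0.12], [0.002, 0.469, -0.883]]
ft_force: [0.9, -0.1, -1.5]
width: 0.0072
grasp_force: 44.1
```

```bash
python3 - <<'E'
from h import *
for c in("scene","top"):
    P=cloud(c,np.load(f'{c}_d.npy'))
    q=P[(P[:,2]>.004)&(np.hypot(P[:,0]-.611,P[:,1]+.247)<.11)]
    s36,c36=np.sin(np.radians(36)),np.cos(np.radians(36))
    best=None
    for yaw in np.arange(-26,-12,.25):
        A=frame(0,0,yaw)[0];n=A@[c36,0,s36]
        d=q[q[:,2]>.055]@n
        h,e=np.histogram(d,bins=np.arange(.45,.65,.001));hh=np.convolve(h,[1,1,1],'same');k=hh.argmax()
        if best is None or hh[k]>best[0]:best=(hh[k],yaw,e[k]+.0005)
    yaw,d=best[1:];A=frame(0,0,yaw)[0];n=A@[c36,0,s36];i=abs(q@n-d)<.003
    b=q[i];
    nn=np.linalg.svd(b-b.mean(0))[2][2];nn*=np.sign(nn[2])
    y=(b@A)[:,1];t=b@(A@[-s36,0,c36]);z=b[:,2]
    print(c,best,'svd yaw',np.degrees(np.arctan2(nn[1],nn[0])),'lean',np.degrees(np.arcsin(nn[2])),'n',len(b),'y',np.percentile(y,[0,1,2,50,98,99,100]).round(4),'z',np.percentile(z,[1,99]).round(3))
    for lo in np.arange(.03,.11,.01):
        j=(z>lo)&(z<lo+.01)
        if j.sum()>5:print('   z',round(lo,2),np.percentile(y[j],[1,99]).round(4),round(y[j].min()/2+y[j].max()/2,4))
    # base edges
    w=(q@A);j=(q[:,2]>.006)&(q[:,2]<.03);print('  low',np.percentile(w[j],[0,1,99,100],axis=0).round(4).tolist())
    # back plane offset -> seat: point 4 mm in front
    ym=(np.percentile(y,1)+np.percentile(y,99))/2
    # seat p: z=.04, n.p=d+.004, y=ym
    x=(d+.004-s36*.04)/c36;print('  seat est',A@[x,ym,.04])
E
```

```text
scene (np.int64(296), np.float64(-19.75), np.float64(0.5505)) svd yaw -19.682715378503563 lean 36.144177861747096 n 709 y [-0.1259 -0.0765 -0.071  -0.0275  0.0169  0.0179  0.0372] z [0.006 0.104]
   z 0.03 [-0.0803  0.0271] -0.0254
   z 0.04 [-0.0692  0.0144] -0.0268
   z 0.05 [-0.068   0.0172] -0.0259
   z 0.06 [-0.0685  0.0143] -0.0268
   z 0.07 [-0.0687  0.0171] -0.0258
   z 0.08 [-0.0678  0.0168] -0.0255
   z 0.09 [-0.0692  0.0161] -0.0258
   z 0.1 [-0.0683  0.0161] -0.0258
  low [[0.5541, -0.1329, 0.006], [0.5877, -0.0878, 0.0064], [0.7285, 0.0484, 0.029], [0.7599, 0.0781, 0.0298]]
  seat est [ 0.60783707 -0.24934049  0.04      ]
top (np.int64(223), np.float64(-19.5), np.float64(0.5495000000000001)) svd yaw -19.8328168378074 lean 36.20972535119784 n 452 y [-0.1336 -0.1098 -0.0783 -0.0292  0.0181  0.0269  0.069 ] z [0.005 0.106]
   z 0.03 [-0.0831  0.0247] -0.0292
   z 0.04 [-0.0774  0.0165] -0.0308
   z 0.05 [-0.0715  0.0132] -0.0293
   z 0.06 [-0.0716  0.012 ] -0.0297
   z 0.07 [-0.0719  0.0136] -0.0293
   z 0.08 [-0.0719  0.0127] -0.0295
   z 0.09 [-0.0697  0.0125] -0.0282
   z 0.1 [-0.0698  0.0125] -0.0284
  low [[0.5522, -0.138, 0.006], [0.5651, -0.1249, 0.0061], [0.7551, 0.066, 0.0248], [0.761, 0.0798, 0.03]]
  seat est [ 0.60368834 -0.25775457  0.04      ]
```

Emit:
{"op": "jog_arm", "data": {
  "moves": [
    [0,0.005,-0.009,0,0,0,1],
    [0,0.01,-0.018,0,0,0,1],
    [0,0.01,-0.018,0,0,0,1],
    [0,0.01,-0.018,0,0,0,1],
    [0,0.003,-0.006,0,0,0,1],
    [0,0,0,0,0,0,1]
  ]
}}

```text
time_s: 14.45
position: [0.4726, 0.2312, 0.3104]
tool_rot: [[0.261, 0.852, 0.453], [0.965, -0.23, -0.123], [-0.0, 0.47, -0.883]]
ft_force: [0.6, 0.1, -1.3]
width: 0.0071
grasp_force: 44.2
```

```bash
cat >> h.py <<'E'
ST=frame(.609,-.247,-19.7)
s36,c36=np.sin(np.radians(36)),np.cos(np.radians(36))
def place(up,fwd,lat=0): # tool pose with the board 'up' along the slope, 'fwd' off the back
    L=.138+up
    return tgt(ST,[-s36*L+c36*fwd,lat,.04+c36*L+s36*fwd],0,36)
E
python3 - <<'E'
from h import *
C,s=cur();print(C[:3,3],s['joint_positions'])
G=place(.12,.006);print(G[:3,3]);screw(C,G,26)
E
```

```text
[0.47258496 0.23116984 0.31036223] [-1.7841395  -0.29038671  0.84950766  1.95884623  0.70980344  1.2602191
 -1.38509517]
[ 0.46747701 -0.19632743  0.2571072 ]
row x26 mm/deg [-15.76, 2.91, 4.24, -0.31, -0.09, 0.15]
 path [[0.474, 0.124, 0.295], [0.473, 0.018, 0.282], [0.471, -0.089, 0.269], [0.467, -0.196, 0.257]]
```

Emit:
{"op": "jog_arm", "data": {
  "moves": [
    [-0.008,0.0015,0.002,-0.3,-0.1,0.1,1],
    [-0.016,0.003,0.004,-0.3,-0.1,0.2,1],
    [-0.016,0.003,0.004,-0.3,-0.1,0.1,1],
    [-0.016,0.003,0.004,-0.3,-0.1,0.2,1],
    [-0.016,0.003,0.004,-0.3,-0.1,0.1,1],
    [-0.016,0.003,0.004,-0.3,-0.1,0.2,1],
    [-0.016,0.003,0.004,-0.3,-0.1,0.1,1],
    [-0.016,0.003,0.004,-0.3,-0.1,0.2,1],
    [-0.016,0.003,0.004,-0.3,-0.1,0.1,1],
    [-0.016,0.003,0.004,-0.3,-0.1,0.2,1],
    [-0.016,0.003,0.004,-0.3,-0.1,0.1,1],
    [-0.016,0.003,0.004,-0.3,-0.1,0.2,1],
    [-0.016,0.003,0.004,-0.3,-0.1,0.1,1],
    [-0.016,0.003,0.004,-0.3,-0.1,0.2,1],
    [-0.016,0.003,0.004,-0.3,-0.1,0.1,1],
    [-0.016,0.003,0.004,-0.3,-0.1,0.2,1]
  ]
}}

```text
time_s: 16.05
position: [0.4696, -0.0285, 0.2792]
tool_rot: [[0.31, 0.801, 0.513], [0.951, -0.257, -0.172], [-0.006, 0.541, -0.841]]
ft_force: [-0.1, -0.0, -1.2]
width: 0.0074
grasp_force: 44.1
```

```bash
python3 - <<'E'
from h import *
C,s=cur();print(C[:3,3],s['joint_positions'])
screw(C,place(.12,.006),11)
E
```

```text
[ 0.46959898 -0.02852371  0.27921439] [-0.81205219 -0.49467247  0.43201512  2.23975161  0.68262378  0.99329831
 -0.9720973 ]
row x11 mm/deg [-14.5, 2.76, 4.36, -0.3, -0.06, 0.14]
 path [[0.469, -0.07, 0.273], [0.469, -0.112, 0.268], [0.468, -0.154, 0.262], [0.467, -0.196, 0.257]]
```

Emit:
{"op": "jog_arm", "data": {
  "moves": [
    [-0.0145,0.003,0.0045,-0.3,0,0.1,1],
    [-0.0145,0.003,0.0045,-0.3,-0.1,0.2,1],
    [-0.0145,0.003,0.0045,-0.3,0,0.1,1],
    [-0.0145,0.003,0.0045,-0.3,-0.1,0.2,1],
    [-0.0145,0.003,0.0045,-0.3,0,0.1,1],
    [-0.0145,0.0025,0.0045,-0.3,-0.1,0.2,1],
    [-0.0145,0.0025,0.004,-0.3,0,0.1,1],
    [-0.0145,0.003,0.0045,-0.3,-0.1,0.2,1],
    [-0.0145,0.0025,0.004,-0.3,0,0.1,1],
    [-0.0145,0.003,0.0045,-0.3,-0.1,0.1,1],
    [-0.0145,0.0025,0.004,-0.3,0,0.1,1],
    [0,0,0,0,0,0,1]
  ]
}}

```text
time_s: 17.25
position: [0.4677, -0.1967, 0.2568]
tool_rot: [[0.337, 0.761, 0.554], [0.942, -0.274, -0.195], [0.003, 0.587, -0.809]]
ft_force: [0.2, 0.2, -1.7]
width: 0.0072
grasp_force: 44.1
```

```bash
python3 - <<'E'
from h import *
C,s=cur();print(C[:3,3],s['joint_positions'])
P=wrist('w3',('seat','stand'));np.save('w3.npy',P)
print('seat used',ST[1])
screw(C,place(.12,.006),1)
q=P[(P[:,2]>.05)&(np.hypot(P[:,0]-.59,P[:,1]+.24)<.07)]
A=ST[0];n=A@[c36,0,s36];d=q@n;h,e=np.histogram(d,bins=np.arange(.5,.6,.001));print(dict(zip(e[h>30].round(3),h[h>30])))
k=e[h.argmax()]+.0005;b=q[abs(d-k)<.004];nn=np.linalg.svd(b-b.mean(0))[2][2];nn*=np.sign(nn[2]);w=b@A
print(len(b),np.degrees(np.arctan2(nn[1],nn[0])),np.degrees(np.arcsin(nn[2])),np.percentile(w[:,1],[1,50,99]))
# the held board in tool frame
t=(P-C[:3,3])@C[:3,:3];j=(t[:,2]>-.02)&(t[:,2]<.2)&(abs(t[:,1])<.03);print('tool pts',j.sum(),np.percentile(t[j],[1,50,99],axis=0).round(4).tolist())
E
```

```text
[ 0.46770962 -0.19673816  0.25684509] [-0.47151648 -0.49079468  0.59864355  2.27280945  0.58717305  0.71987457
 -0.52458538]
seat []
stand [([0.6094, -0.2447, -0.0021], 0.77)]
seat used [ 0.609 -0.247  0.   ]
row x1 mm/deg [0.31, -0.14, -0.42, -0.03, -0.17, -0.09]
 path [[0.468, -0.197, 0.257], [0.468, -0.197, 0.257], [0.468, -0.196, 0.257], [0.467, -0.196, 0.257]]Traceback (most recent call last):
  File "<stdin>", line 7, in <module>
IndexError: boolean index did not match indexed array along axis 0; size of axis is 100 but size of corresponding boolean axis is 99
```

View pics/w3.png

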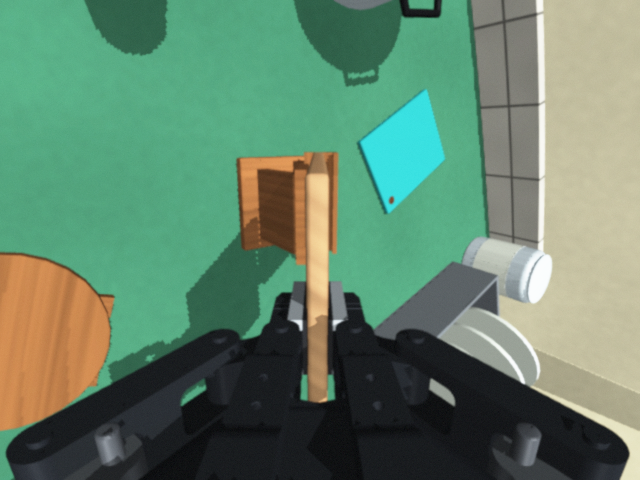

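The view shows the held board edge-on at columns 307–328, lined up over the ledge strip (295–337). I check the numbers from the saved cloud.

```bash
python3 - <<'E'
from h import *
P=np.load('w3.npy');C,s=cur()
A=ST[0];w=(P-ST[1])@A
t=(P-C[:3,3])@C[:3,:3]
free=~((t[:,2]<.16)&(abs(t[:,1])<.012))
n=c36*w[:,0]+s36*(w[:,2]-.04); up=-s36*w[:,0]+c36*(w[:,2]-.04); y=w[:,1]
m=free&(abs(y)<.08)&(n>-.08)&(n<.06)&(up>-.02)&(up<.1)
for lo in np.arange(-.01,.09,.01):
    j=m&(up>=lo)&(up<lo+.01)
    if j.sum()>20:print(round(lo,2),j.sum(),'n',np.percentile(n[j],[2,25,50,75,98]).round(4),'y',np.percentile(y[j],[1,99]).round(4))
j=m&(abs(n+.004)<.004)&(up>.01)
b=P[j]
if len(b)>50:
    nn=np.linalg.svd(b-b.mean(0))[2][2];nn*=np.sign(nn[2]);print(len(b),'yaw',np.degrees(np.arctan2(nn[1],nn[0])),'lean',np.degrees(np.arcsin(nn[2])))
j=(t[:,2]>.0)&(t[:,2]<.17)&(abs(t[:,1])<.012)
for a in(-.05,.0,.04):
    k=j&(abs(t[:,0]-a)<.02)&(t[:,2]<.03)
    if k.sum():print('board top edge x~',a,np.percentile(t[k],[2,98],axis=0).round(4).tolist())
k=j&(t[:,2]>.03);print('board x max',np.percentile(t[j,0],[0.5,99.5]),'far',np.percentile(t[k],[2,50,98],axis=0).round(4).tolist() if k.sum() else '')
E
```

```text
-0.01 1381 n [-0.0696 -0.063  -0.0552  0.0171  0.0218] y [-0.0788  0.0782]
0.0 1646 n [-0.0796 -0.073  -0.0604 -0.0523  0.0264] y [-0.0776  0.078 ]
0.01 1937 n [-0.0785 -0.0722 -0.0672 -0.0544  0.0261] y [-0.047   0.0508]
0.02 404 n [-0.0489 -0.047  -0.0452 -0.0433 -0.0412] y [-0.0354  0.0398]
0.03 454 n [-0.0418 -0.0398 -0.0379 -0.036  -0.0144] y [-0.0352  0.0447]
0.04 515 n [-0.0343 -0.0324 -0.0304 -0.0286 -0.0151] y [-0.0354  0.0447]
0.05 544 n [-0.027  -0.0251 -0.0232 -0.0214 -0.011 ] y [-0.0355  0.0448]
0.06 408 n [-0.0199 -0.0185 -0.0173 -0.0161 -0.0115] y [-0.0351  0.0448]
0.07 906 n [-0.0139 -0.0119 -0.0096 -0.0075 -0.0054] y [-0.0411  0.0447]
0.08 49 n [-0.0136 -0.0113 -0.0093 -0.0076 -0.0056] y [-0.0394  0.0432]
331 yaw -19.873268310844963 lean 37.48563285303639
board top edge x~ -0.05 [[-0.0313, -0.0052, 0.0001], [-0.0313, -0.0052, 0.0001]]
board top edge x~ 0.0 [[0.0041, -0.0113, 0.0003], [0.009, 0.0117, 0.0222]]
board top edge x~ 0.04 [[0.0558, -0.0047, 0.0006], [0.0573, 0.0022, 0.0293]]
board x max [0.00392972 0.0574857 ] far [[0.056, -0.0045, 0.0329], [0.057, -0.001, 0.0686], [0.0575, 0.0025, 0.1427]]
```

Emit:
{"op": "jog_arm", "data": {
  "moves": [
    [0.0015,0,0.005,0,0,0,1],
    [0,0,0.012,0,0,0,1],
    [0,0,0.015,0,0,0,1],
    [0,0,0.015,0,0,0,1],
    [0,0,0.015,0,0,0,1],
    [0,0,0.015,0,0,0,1],
    [0,0,0.013,0,0,0,1],
    [0,0,0.01,0,0,0,1],
    [0,0,0,0,0,0,1]
  ]
}}

```text
time_s: 18.3
position: [0.5254, -0.2123, 0.1767]
tool_rot: [[0.333, 0.762, 0.555], [0.943, -0.27, -0.194], [0.002, 0.588, -0.809]]
ft_force: [0.0, 0.7, -0.8]
width: 0.0074
grasp_force: 44.1
```

```bash
python3 - <<'E'
from h import *
C,s=cur();screw(C,place(0,.0),1);print(s['ft_force'])
E
```

```text
row x1 mm/deg [-4.54, -7.24, 19.67, 0.02, -0.24, 0.15]
 path [[0.526, -0.214, 0.172], [0.527, -0.215, 0.167], [0.528, -0.217, 0.162], [0.529, -0.218, 0.156]]
[ 0.02671282  0.69436356 -0.75878549]
```

Emit:
{"op": "jog_arm", "data": {
  "moves": [
    [-0.003,0,0.006,0,0,0,1],
    [0,0,0.005,0,0,0,1],
    [0,-0.001,0.004,0,0,0,1],
    [0,0,0,0,0,0,1]
  ]
}}

```text
time_s: 18.7
position: [0.5319, -0.2181, 0.1648]
tool_rot: [[0.333, 0.761, 0.556], [0.943, -0.271, -0.194], [0.003, 0.589, -0.808]]
ft_force: [-0.3, -0.3, -0.6]
width: 0.0072
grasp_force: 44.1
```

```bash
python3 - <<'E'
from h import *
C,s=cur();screw(C,place(0,.0),1);print(s['ft_force'])
P=wrist('w4')
w=(P-ST[1])@ST[0];t=(P-C[:3,3])@C[:3,:3]
n=c36*w[:,0]+s36*(w[:,2]-.04); up=-s36*w[:,0]+c36*(w[:,2]-.04); y=w[:,1]
m=(n<-.006)&(n>-.03)&(up>.07)&(up<.09)&(abs(y)<.07);print(m.sum(),'back top y',np.percentile(y[m],[.5,1,99,99.5]).round(4),'n',np.percentile(n[m],[2,98]).round(4))
j=(t[:,2]>.03)&(t[:,2]<.17)&(abs(t[:,1])<.012);print('board y',np.percentile(y[j],[1,99,99.8]).round(4))
m=(n>.015)&(n<.04)&(up>.0)&(up<.02)&(abs(y)<.08);print('lip',m.sum(),np.percentile(y[m],[.5,99.5]).round(4),np.percentile(n[m],[2,98]).round(4),np.percentile(up[m],[2,98]).round(4))
m=(n>-.01)&(n<.04)&(up>-.02)&(up<.02)&(abs(y)<.08);h,e=np.histogram(up[m],bins=np.arange(-.02,.021,.002));print(h)
E
```

```text
row x1 mm/deg [-1.26, -6.74, 5.31, 0.07, -0.29, 0.07]
 path [[0.531, -0.218, 0.163], [0.531, -0.218, 0.161], [0.53, -0.218, 0.159], [0.529, -0.218, 0.156]]
[-0.31709159 -0.25867163 -0.64295715]
1440 back top y [-0.0142 -0.0137  0.0446  0.0447] n [-0.0139 -0.0062]
board y [-0.038   0.0619  0.0622]
lip 948 [-0.0386  0.0557] [0.0173 0.0269] [0.0001 0.0111]
[   0    1    0    0    0    9   15   10  141 1113  104   41   30   54
  505  317    1   11   22   16]
```

View pics/w4.png

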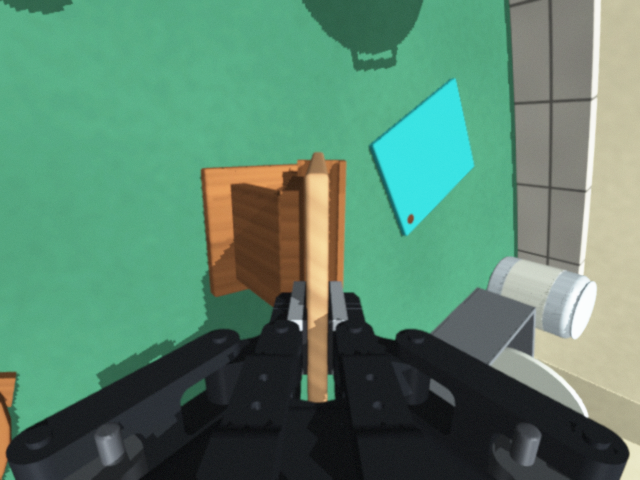

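The board's lower edge now stands behind the lip at (320,160), and it is centred to about 1 mm (board mid +2 mm, back mid +1.7 mm). I push it towards the back and lower it gently.

Emit:
{"op": "jog_arm", "data": {
  "moves": [
    [0,-0.002,0.002,0,0,0,1],
    [0,-0.002,0.001,0,0,0,1],
    [0,-0.002,0.001,0,0,0,1],
    [0,-0.001,0,0,0,0,1],
    [0,0,0,0,0,0,1]
  ]
}}

```text
time_s: 19.25
position: [0.529, -0.2174, 0.158]
tool_rot: [[0.334, 0.761, 0.557], [0.943, -0.272, -0.194], [0.004, 0.59, -0.808]]
ft_force: [-0.6, 0.1, 0.1]
width: 0.0072
grasp_force: 44.3
```

Emit:
{"op": "jog_arm", "data": {
  "moves": [
    [0,0,0.001,0,0,0,1],
    [0,0,0.001,0,0,0,1],
    [0,0,0,0,0,0,1]
  ]
}}

```text
time_s: 19.55
position: [0.5316, -0.2163, 0.1578]
tool_rot: [[0.332, 0.76, 0.559], [0.943, -0.271, -0.192], [0.006, 0.591, -0.807]]
ft_force: [-21.5, 15.1, 29.9]
width: 0.0072
grasp_force: 50.9
```

Emit:
{"op": "jog_arm", "data": {
  "moves": [
    [0,0,-0.0015,0,0,0,1],
    [0,0,0,0,0,0,1]
  ]
}}

```text
time_s: 19.75
position: [0.5295, -0.2174, 0.1579]
tool_rot: [[0.334, 0.76, 0.557], [0.943, -0.272, -0.194], [0.004, 0.59, -0.807]]
ft_force: [0.5, -0.1, 0.6]
width: 0.0076
grasp_force: 44.9
```

```bash
cat > chk.py <<'E'
from h import *
C,s=cur();screw(C,place(0,.0),1);print('n,lat force (stand):',(ST[0].T@s['ft_force']).round(1), s['width'],s['grasp_force'],s['time_s'])
E
python3 chk.py
```

```text
row x1 mm/deg [-1.06, -0.66, 1.23, 0.16, -0.32, 0.02]
 path [[0.529, -0.218, 0.158], [0.529, -0.218, 0.157], [0.529, -0.218, 0.157], [0.529, -0.218, 0.156]]
n,lat force (stand): [0.5 0.1 0.6] 0.007577836616340241 44.93787109851837 19.75
```

Emit:
{"op": "jog_arm", "data": {
  "moves": [
    [0,-0.001,0,0,0,0,1],
    [0,-0.0005,0,0,0,0,1],
    [0,0,0,0,0,0,1]
  ]
}}

```text
time_s: 20.05
position: [0.529, -0.2173, 0.1576]
tool_rot: [[0.334, 0.759, 0.559], [0.943, -0.272, -0.194], [0.004, 0.592, -0.806]]
ft_force: [6.1, -0.1, 0.8]
width: 0.0072
grasp_force: 44.7
```

Emit:
{"op": "jog_arm", "data": {
  "moves": [
    [0,0,0.0005,0,0,0,1],
    [0,0,0.0003,0,0,0,1],
    [0,0,0,0,0,0,1]
  ]
}}

```text
time_s: 20.35
position: [0.5294, -0.2176, 0.1569]
tool_rot: [[0.334, 0.759, 0.559], [0.943, -0.272, -0.194], [0.004, 0.591, -0.806]]
ft_force: [4.2, -0.8, 5.2]
width: 0.0072
grasp_force: 45.3
```

```bash
python3 chk.py
```

```text
row x1 mm/deg [-0.88, -0.12, 0.46, 0.25, -0.31, 0.02]
 path [[0.529, -0.218, 0.157], [0.529, -0.218, 0.157], [0.529, -0.218, 0.157], [0.529, -0.218, 0.156]]
n,lat force (stand): [4.2 0.7 5.2] 0.0072340298569773635 45.26499152183533 20.35
```

Emit:
{"op": "jog_arm", "data": {
  "moves": [
    [0,0,0,0,0,0,0.8],
    [0,0,0,0,0,0,0.7],
    [0,0,0,0,0,0,0.5],
    [0,0,0,0,0,0,0.4],
    [0,0,0,0,0,0,0.3],
    [0,0,-0.005,0,0,0,0.3],
    [0,0,-0.01,0,0,0,0.3],
    [0,0,-0.015,0,0,0,0.3],
    [0,0,-0.02,0,0,0,0.3],
    [0,0,-0.02,0,0,0,0.3],
    [0,0,-0.02,0,0,0,0.3]
  ]
}}

```text
time_s: 21.45
position: [0.4776, -0.1998, 0.2291]
tool_rot: [[0.334, 0.761, 0.556], [0.943, -0.272, -0.194], [0.003, 0.589, -0.808]]
ft_force: [0.8, 0.4, -0.3]
width: 0.0298
grasp_force: 0.0
```

```bash
cat > bd.py <<'E'
from h import *
for c in('top','scene'):
    p,d=grab_frame(c);cv2.imwrite(f'pics/{c}_{int(1000*read_state()["time_s"])}.png',p[:,:,::-1])
    P=cloud(c,d);w=(P-ST[1])@ST[0]
    n=c36*w[:,0]+s36*(w[:,2]-.04); up=-s36*w[:,0]+c36*(w[:,2]-.04); y=w[:,1]
    m=(abs(n)<.02)&(up>.03)&(up<.165)&(abs(y)<.09)
    b=P[m];nn=np.linalg.svd(b-b.mean(0))[2][2];nn*=np.sign(nn[2])
    print(c,m.sum(),'yaw',np.degrees(np.arctan2(nn[1],nn[0])),'lean',np.degrees(np.arcsin(nn[2])),'n',np.percentile(n[m],[5,50,95]).round(4),'up',np.percentile(up[m],[99,99.8]).round(4))
    for lo in(.04,.06,.08,.1,.12,.14):
        j=m&(up>lo)&(up<lo+.01);print('  ',lo,np.percentile(y[j],[1,99]).round(4) if j.sum()>5 else '')
    print([(np.round(r['centre'],3).tolist(),round(r['score'],2)) for r in tip_of(c,'big_board')][:4])
E
python3 bd.py
```

```text
top 1022 yaw -19.982862021912343 lean 38.34400366803439 n [-0.0032  0.002   0.0052] up [0.1549 0.1568]
   0.04 [-0.06    0.0578]
   0.06 [-0.0561  0.0575]
   0.08 [-0.0592  0.0553]
   0.1 [-0.0596  0.0582]
   0.12 [-0.0594  0.0587]
   0.14 [-0.0584  0.0573]
[([0.884, -0.249, 0.01], 0.83), ([0.762, 0.236, 0.0], 0.79), ([0.618, -0.244, 0.039], 0.61), ([0.627, 0.194, 0.022], 0.22)]
scene 1856 yaw -20.3088769446472 lean 37.63956725533575 n [-0.0012  0.0033  0.0074] up [0.1512 0.1527]
   0.04 [-0.0589  0.0596]
   0.06 [-0.0586  0.0589]
   0.08 [-0.0587  0.058 ]
   0.1 [-0.0587  0.0589]
   0.12 [-0.0593  0.059 ]
   0.14 [-0.0594  0.0588]
[([0.886, -0.246, 0.002], 0.74), ([0.766, 0.239, 0.001], 0.67), ([0.611, -0.246, 0.043], 0.6)]
```

```bash
python3 - <<'E'
from h import *
P=cloud('scene',grab_frame('scene')[1]);w=(P-ST[1])@ST[0]
n=c36*w[:,0]+s36*(w[:,2]-.04); up=-s36*w[:,0]+c36*(w[:,2]-.04); y=w[:,1]
m=(abs(n)<.02)&(up>.015)&(up<.146)&(abs(y)<.055)
for lo in np.arange(.015,.14,.02):
    j=m&(up>lo)&(up<lo+.02);print(round(lo,3),j.sum(),np.percentile(n[j],[10,50,90]).round(4))
C,s=cur()
g=grip(2.8);G=tgt(RK,g,40,0,.14);print(s['joint_positions'],G[:3,3])
C2=C.copy();C2[2,3]+=.06
screw(C2,tgt(RK,g,40,0,.16),30)
E
```

```text
0.015 253 [0.0022 0.0053 0.008 ]
0.035 256 [0.0017 0.0049 0.0078]
0.055 266 [0.0014 0.0042 0.0072]
0.075 266 [0.0005 0.0036 0.0067]
0.095 265 [-0.0001  0.003   0.0059]
0.115 282 [-0.0006  0.0023  0.0055]
0.135 163 [-0.0008  0.0017  0.005 ]
[-0.49084676 -0.42597743  0.6544591   2.29615169  0.59249244  0.62235725
 -0.52777079] [0.57574634 0.46554847 0.26988124]
row x30 mm/deg [21.42, -1.7, -8.71, 1.1, -1.25, -0.56]
 path [[0.492, -0.03, 0.324], [0.516, 0.141, 0.337], [0.547, 0.312, 0.324], [0.579, 0.478, 0.285]]
```

```bash
python3 - <<'E'
from h import *
for c in('scene','top'):
  for nm,d in(('before',np.load(c+'_d.npy')),('now',grab_frame(c)[1])):
    P=cloud(c,d);w=(P-ST[1])@ST[0]
    n=c36*w[:,0]+s36*(w[:,2]-.04); up=-s36*w[:,0]+c36*(w[:,2]-.04); y=w[:,1]
    m=(abs(n+(.003 if nm=='before' else -.003))<.008)&(up>.016)&(up<(.074 if nm=='before' else .14))&(abs(y)<.038)
    A=np.c_[np.ones(m.sum()),up[m]-.04,y[m]];x,*_=np.linalg.lstsq(A,n[m],rcond=None)
    r=n[m]-A@x
    print(c,nm,m.sum(),'n@40mm %.4f'%x[0],'tilt deg %.2f'%np.degrees(x[1]),'yaw %.2f'%np.degrees(x[2]),'rms',r.std())
    if nm=='now':
        m&=(up<.074);A=np.c_[np.ones(m.sum()),up[m]-.04,y[m]];x,*_=np.linalg.lstsq(A,n[m],rcond=None);print('   lower part tilt',np.degrees(x[1]),x[0])
E
```

```text
scene before 496 n@40mm -0.0042 tilt deg -0.09 yaw 0.09 rms 0.0023495463849845916
scene now 1137 n@40mm 0.0050 tilt deg -1.86 yaw 0.19 rms 0.0023271690514140328
   lower part tilt -1.5928342660025905 0.004934585879777016
top before 239 n@40mm -0.0053 tilt deg 0.13 yaw 0.06 rms 0.001426149376593236
top now 577 n@40mm 0.0037 tilt deg -1.65 yaw 0.25 rms 0.0014776913015700432
   lower part tilt -1.696383678868582 0.003701776952142571
```

```bash
cat >> h.py <<'E'
def place2(foot_n,foot_up,lean,back=0): # board foot at n, up; own lean
    f=np.array([c36*foot_n-s36*foot_up,0.001,.04+s36*foot_n+c36*foot_up]);a=np.radians(lean);L=.138+back
    return tgt(ST,f+L*np.array([-np.sin(a),0,np.cos(a)]),0,lean)
E
python3 - <<'E'
from h import *
C,s=cur()
screw(C,place2(.0022,-.001,37.7,.06),3)
screw(place2(.0022,-.001,37.7,.06),place2(.0022,-.001,37.7),6)
screw(place2(.0022,-.001,37.7),place2(.002,.003,34.5),4)
screw(place2(.002,.003,34.5),place2(-.003,.003,34.5),4)
E
```

```text
row x3 mm/deg [0.16, -0.67, 10.18, -0.56, -0.09, 0.02]
 path [[0.482, -0.201, 0.221], [0.486, -0.202, 0.215], [0.49, -0.204, 0.208], [0.494, -0.205, 0.202]]
row x6 mm/deg [-0.0, -0.0, 10.0, 0.0, 0.0, -0.0]
 path [[0.503, -0.208, 0.19], [0.511, -0.211, 0.178], [0.52, -0.214, 0.166], [0.529, -0.217, 0.154]]
row x4 mm/deg [-0.0, 1.97, -0.99, 0.8, -0.0, -0.0]
 path [[0.53, -0.217, 0.156], [0.53, -0.218, 0.158], [0.531, -0.218, 0.16], [0.532, -0.219, 0.162]]
row x4 mm/deg [0.0, -1.25, 0.03, -0.0, 0.0, -0.0]
 path [[0.531, -0.218, 0.162], [0.531, -0.218, 0.161], [0.53, -0.217, 0.16], [0.529, -0.217, 0.159]]
```

Emit:
{"op": "jog_arm", "data": {
  "moves": [
    [0,-0.0005,0.01,-0.6,0,0,0.3],
    [0,-0.001,0.01,-0.6,0,0,0.3],
    [0,-0.0005,0.01,-0.5,0,0,0.3],
    [0,0,0.01,0,0,0,0.3],
    [0,0,0.01,0,0,0,0.3],
    [0,0,0.01,0,0,0,0.3],
    [0,0,0.01,0,0,0,0.3],
    [0,0,0.01,0,0,0,0.3],
    [0,0,0.007,0,0,0,0.3],
    [0,0,0,0,0,0,0.3],
    [0,0,0,0,0,0,1],
    [0,0,0,0,0,0,1],
    [0,0,0,0,0,0,1],
    [0,0,0,0,0,0,1]
  ]
}}

```text
time_s: 23.2
position: [0.5266, -0.2166, 0.1584]
tool_rot: [[0.334, 0.744, 0.579], [0.943, -0.266, -0.202], [0.004, 0.613, -0.79]]
ft_force: [-0.3, 0.6, -0.6]
width: 0.0073
grasp_force: 45.0
```

```bash
python3 - <<'E'
from h import *
C,s=cur();screw(C,place2(.0022,-.001,37.7),1);screw(C,place2(.002,.003,34.5),4);print((ST[0].T@s['ft_force']).round(1),s['width'])
E
```

```text
row x1 mm/deg [0.16, -0.78, 4.43, 0.11, -0.3, 0.0]
 path [[0.527, -0.217, 0.157], [0.528, -0.217, 0.156], [0.528, -0.217, 0.155], [0.529, -0.217, 0.154]]
row x4 mm/deg [0.05, 1.8, 0.13, 0.83, -0.07, 0.0]
 path [[0.528, -0.217, 0.159], [0.529, -0.218, 0.16], [0.531, -0.218, 0.161], [0.532, -0.219, 0.162]]
[-0.5  0.4 -0.6] 0.007302634689909465
```

Emit:
{"op": "jog_arm", "data": {
  "moves": [
    [0,0.002,-0.001,0.8,0,0,1],
    [0,0.002,-0.001,0.8,0,0,1],
    [0,0.002,-0.001,0.8,0,0,1],
    [0,0.002,-0.001,0.8,0,0,1],
    [0,-0.001,0,0,0,0,1],
    [0,-0.001,0,0,0,0,1],
    [0,0,0,0,0,0,1]
  ]
}}

```text
time_s: 23.9
position: [0.5288, -0.2173, 0.1649]
tool_rot: [[0.334, 0.775, 0.536], [0.943, -0.277, -0.187], [0.004, 0.568, -0.823]]
ft_force: [1.0, 0.1, -0.9]
width: 0.0073
grasp_force: 45.0
```

Emit:
{"op": "jog_arm", "data": {
  "moves": [
    [0,-0.001,0,0,0,0,1],
    [0,-0.0005,0,0,0,0,1],
    [0,0,0,0,0,0,1]
  ]
}}

```text
time_s: 24.2
position: [0.5281, -0.2171, 0.1646]
tool_rot: [[0.334, 0.775, 0.537], [0.943, -0.277, -0.187], [0.004, 0.569, -0.822]]
ft_force: [2.3, 0.4, -1.0]
width: 0.0069
grasp_force: 44.9
```

Emit:
{"op": "jog_arm", "data": {
  "moves": [
    [0,-0.001,0,0,0,0,1],
    [0,0,0,0,0,0,1]
  ]
}}

```text
time_s: 24.4
position: [0.5276, -0.2169, 0.1643]
tool_rot: [[0.334, 0.774, 0.538], [0.943, -0.277, -0.187], [0.004, 0.569, -0.822]]
ft_force: [3.3, -0.0, 0.1]
width: 0.0072
grasp_force: 44.9
```

Emit:
{"op": "jog_arm", "data": {
  "moves": [
    [0,-0.0005,0.001,0,0,0,1],
    [0,0,0.001,0,0,0,1],
    [0,0,0,0,0,0,1]
  ]
}}

```text
time_s: 24.7
position: [0.5283, -0.2172, 0.1623]
tool_rot: [[0.334, 0.774, 0.538], [0.943, -0.277, -0.187], [0.004, 0.569, -0.822]]
ft_force: [4.6, -1.4, 2.3]
width: 0.0074
grasp_force: 45.2
```

Emit:
{"op": "jog_arm", "data": {
  "moves": [
    [0,0,0.001,0,0,0,1],
    [0,0,0,0,0,0,1]
  ]
}}

```text
time_s: 24.9
position: [0.5287, -0.2173, 0.1614]
tool_rot: [[0.334, 0.775, 0.537], [0.943, -0.277, -0.187], [0.004, 0.569, -0.822]]
ft_force: [3.7, -2.0, 2.1]
width: 0.0071
grasp_force: 45.4
```

Emit:
{"op": "jog_arm", "data": {
  "moves": [
    [0,0,0.0006,0,0,0,1],
    [0,0,0,0,0,0,1]
  ]
}}

```text
time_s: 25.1
position: [0.5289, -0.2173, 0.1608]
tool_rot: [[0.334, 0.775, 0.537], [0.943, -0.277, -0.187], [0.004, 0.569, -0.823]]
ft_force: [3.9, -1.2, 2.9]
width: 0.007
grasp_force: 45.7
```

Emit:
{"op": "jog_arm", "data": {
  "moves": [
    [0,0,0.0006,0,0,0,1],
    [0,0,0,0,0,0,1]
  ]
}}

```text
time_s: 25.3
position: [0.5293, -0.2174, 0.1603]
tool_rot: [[0.334, 0.775, 0.537], [0.943, -0.277, -0.187], [0.004, 0.569, -0.823]]
ft_force: [0.3, -0.7, 7.0]
width: 0.0071
grasp_force: 46.2
```

Emit:
{"op": "jog_arm", "data": {
  "moves": [
    [0,0,0.0005,0,0,0,1],
    [0,0,0,0,0,0,1]
  ]
}}

```text
time_s: 25.5
position: [0.53, -0.2176, 0.1607]
tool_rot: [[0.334, 0.774, 0.538], [0.943, -0.277, -0.186], [0.005, 0.569, -0.822]]
ft_force: [-13.8, 4.6, 26.9]
width: 0.0071
grasp_force: 49.7
```

Emit:
{"op": "jog_arm", "data": {
  "moves": [
    [0,0,-0.0007,0,0,0,1],
    [0,-0.0013,0,-0.5,0,0,1],
    [0,-0.0013,0,-0.5,0,0,1],
    [0,0,0,0,0,0,1]
  ]
}}

```text
time_s: 25.9
position: [0.5276, -0.2168, 0.1595]
tool_rot: [[0.334, 0.764, 0.552], [0.943, -0.273, -0.192], [0.004, 0.585, -0.811]]
ft_force: [10.8, -4.0, 1.0]
width: 0.0072
grasp_force: 44.7
```

Emit:
{"op": "jog_arm", "data": {
  "moves": [
    [0,0,0,0,0,0,0.85],
    [0,0,0,0,0,0,0.75],
    [0,0,0,0,0,0,0.7],
    [0,0,0,0,0,0,0.6],
    [0,0,0,0,0,0,0.4],
    [0,0,0,0,0,0,0.3],
    [0,0,-0.005,0,0,0,0.3],
    [0,0,-0.01,0,0,0,0.3],
    [0,0,-0.015,0,0,0,0.3],
    [0,0,-0.02,0,0,0,0.3],
    [0,0,-0.02,0,0,0,0.3],
    [0,0,-0.02,0,0,0,0.2]
  ]
}}

```text
time_s: 27.1
position: [0.4765, -0.1997, 0.2331]
tool_rot: [[0.335, 0.765, 0.55], [0.942, -0.274, -0.193], [0.003, 0.583, -0.812]]
ft_force: [0.6, -0.2, 0.2]
width: 0.0342
grasp_force: 0.0
```

```bash
cat > flat.py <<'E'
from h import *
for c in('scene','top'):
    p,d=grab_frame(c);cv2.imwrite(f'pics/{c}_f.png',p[:,:,::-1])
    P=cloud(c,d);w=(P-ST[1])@ST[0]
    n=c36*w[:,0]+s36*(w[:,2]-.04); up=-s36*w[:,0]+c36*(w[:,2]-.04); y=w[:,1]
    m=(abs(n-.003)<.008)&(up>.016)&(up<.14)&(abs(y)<.09)
    A=np.c_[np.ones(m.sum()),up[m]-.04,y[m]];x,*_=np.linalg.lstsq(A,n[m],rcond=None)
    print(c,m.sum(),'n@40mm %.4f'%x[0],'tilt deg %.2f'%np.degrees(x[1]),'yaw %.2f'%np.degrees(x[2]),'y',np.percentile(y[m],[1,99]).round(4))
E
python3 flat.py; python3 - <<'E'
from h import *
C,s=cur();print(s['time_s'])
g=grip(2.8)
C2=C.copy();C2[2,3]+=.06;print((C[:3,:3].T@[0,0,.06]).round(3))
screw(C2,tgt(RK,g,40,0,.16),30)
E
```

```text
scene 1839 n@40mm 0.0053 tilt deg -2.46 yaw 0.36 y [-0.0599  0.0589]
top 939 n@40mm 0.0044 tilt deg -2.56 yaw 0.02 y [-0.0593  0.0584]
27.2
[ 0.     0.035 -0.049]
row x30 mm/deg [21.51, -1.77, -8.49, 1.09, -1.25, -0.56]
 path [[0.492, -0.03, 0.329], [0.517, 0.142, 0.34], [0.548, 0.312, 0.326], [0.579, 0.478, 0.285]]
```

```bash
python3 - <<'E'
from h import *
C,s=cur()
G=place2(.0028,-.001,38.5,.004)
screw(C,G,9)
screw(G,place2(.0025,.002,34.8,.004),4)
E
```

```text
row x9 mm/deg [0.06, -0.71, 10.28, -0.3, -0.04, -0.01]
 path [[0.489, -0.204, 0.215], [0.501, -0.208, 0.195], [0.513, -0.212, 0.176], [0.525, -0.216, 0.157]]
row x4 mm/deg [0.0, 2.33, -0.73, 0.93, -0.0, -0.0]
 path [[0.527, -0.216, 0.159], [0.528, -0.217, 0.161], [0.529, -0.217, 0.163], [0.531, -0.218, 0.165]]
```

Pressing the top against the back kicked the foot out on release. I regrasp and this time bring the side force to zero before letting go.

Emit:
{"op": "jog_arm", "data": {
  "moves": [
    [0,-0.0005,0.01,-0.6,0,0,0.3],
    [0,-0.0005,0.01,-0.6,0,0,0.3],
    [0,-0.001,0.01,-0.5,0,0,0.3],
    [0,-0.0005,0.01,-0.5,0,0,0.3],
    [0,-0.0005,0.01,-0.5,0,0,0.3],
    [0,-0.001,0.01,0,0,0,0.3],
    [0,-0.001,0.01,0,0,0,0.3],
    [0,-0.0005,0.01,0,0,0,0.3],
    [0,-0.0005,0.01,0,0,0,0.3],
    [0,0,0.002,0,0,0,0.3],
    [0,0,0,0,0,0,0.8],
    [0,0,0,0,0,0,1],
    [0,0,0,0,0,0,1],
    [0,0,0,0,0,0,1]
  ]
}}

```text
time_s: 28.6
position: [0.5263, -0.2163, 0.1561]
tool_rot: [[0.334, 0.738, 0.587], [0.943, -0.264, -0.204], [0.005, 0.621, -0.783]]
ft_force: [3.7, -0.6, 1.0]
width: 0.007
grasp_force: 43.9
```

Emit:
{"op": "jog_arm", "data": {
  "moves": [
    [0,0.0023,-0.0008,0.9,0,0,1],
    [0,0.0023,-0.0007,0.9,0,0,1],
    [0,0.0023,-0.0007,0.9,0,0,1],
    [0,0.0023,-0.0008,1,0,0,1],
    [0,0,0,0,0,0,1]
  ]
}}

```text
time_s: 29.1
position: [0.5309, -0.218, 0.1632]
tool_rot: [[0.334, 0.775, 0.536], [0.943, -0.277, -0.186], [0.004, 0.567, -0.823]]
ft_force: [0.1, 0.1, -0.5]
width: 0.0076
grasp_force: 44.1
```

```bash
python3 - <<'E'
from h import *
C,s=cur();print(s['time_s'],(ST[0].T@s['ft_force']).round(1))
screw(C,place2(-.0005,.002,34.8,.004),1)
screw(C,place2(-.0005,-.001,34.8,.004),1)
E
```

```text
29.1 [ 0.1  0.1 -0.5]
row x1 mm/deg [0.09, -2.45, -1.23, -0.23, -0.3, 0.03]
 path [[0.53, -0.218, 0.163], [0.53, -0.218, 0.163], [0.529, -0.217, 0.163], [0.528, -0.217, 0.163]]
row x1 mm/deg [0.07, -2.38, 1.77, -0.23, -0.3, 0.03]
 path [[0.531, -0.218, 0.163], [0.53, -0.218, 0.162], [0.53, -0.218, 0.161], [0.53, -0.218, 0.16]]
```

Emit:
{"op": "jog_arm", "data": {
  "moves": [
    [0,-0.001,0,0,0,0,1],
    [0,-0.001,0,0,0,0,1],
    [0,-0.001,0,0,0,0,1],
    [0,0,0,0,0,0,1]
  ]
}}

```text
time_s: 29.5
position: [0.5287, -0.2173, 0.1617]
tool_rot: [[0.334, 0.774, 0.537], [0.943, -0.277, -0.187], [0.004, 0.569, -0.822]]
ft_force: [2.9, -0.2, -0.3]
width: 0.0073
grasp_force: 44.1
```

Emit:
{"op": "jog_arm", "data": {
  "moves": [
    [0,0,0.001,0,0,0,1],
    [0,0,0.0005,0,0,0,1],
    [0,0,0,0,0,0,1]
  ]
}}

```text
time_s: 29.8
position: [0.5296, -0.2176, 0.1604]
tool_rot: [[0.334, 0.775, 0.537], [0.943, -0.277, -0.187], [0.004, 0.568, -0.823]]
ft_force: [2.2, -1.3, 0.5]
width: 0.0075
grasp_force: 44.1
```

Emit:
{"op": "jog_arm", "data": {
  "moves": [
    [0,0,0.0005,0,0,0,1],
    [0,0,0,0,0,0,1]
  ]
}}

```text
time_s: 30.0
position: [0.5299, -0.2177, 0.1599]
tool_rot: [[0.334, 0.775, 0.537], [0.943, -0.277, -0.187], [0.004, 0.568, -0.823]]
ft_force: [1.9, -0.5, 0.0]
width: 0.0075
grasp_force: 44.1
```

Emit:
{"op": "jog_arm", "data": {
  "moves": [
    [0,0,0.0005,0,0,0,1],
    [0,0,0,0,0,0,1]
  ]
}}

```text
time_s: 30.2
position: [0.5301, -0.2177, 0.1595]
tool_rot: [[0.334, 0.775, 0.537], [0.943, -0.277, -0.187], [0.004, 0.568, -0.823]]
ft_force: [1.9, -0.9, 1.5]
width: 0.0073
grasp_force: 44.2
```

Emit:
{"op": "jog_arm", "data": {
  "moves": [
    [0,0,0.0004,0,0,0,1],
    [0,0,0,0,0,0,1]
  ]
}}

```text
time_s: 30.4
position: [0.5303, -0.2178, 0.1591]
tool_rot: [[0.334, 0.775, 0.537], [0.943, -0.277, -0.187], [0.004, 0.568, -0.823]]
ft_force: [2.1, -0.7, -0.0]
width: 0.0073
grasp_force: 44.2
```

```bash
python3 - <<'E'
from h import *
C,s=cur();f=ST[0].T@s['ft_force'];print(s['time_s'],'n',c36*f[0]+s36*f[2],'up',-s36*f[0]+c36*f[2])
screw(C,place2(-.0005,-.001,34.8,.004),1)
E
```

```text
30.4 n 1.782250396515397 up -1.3413467383620812
row x1 mm/deg [0.07, 0.47, -1.25, -0.17, -0.29, 0.04]
 path [[0.53, -0.218, 0.159], [0.53, -0.218, 0.16], [0.53, -0.218, 0.16], [0.53, -0.218, 0.16]]
```

Emit:
{"op": "jog_arm", "data": {
  "moves": [
    [0,0,0.0005,0,0,0,1],
    [0,0,0,0,0,0,1]
  ]
}}

```text
time_s: 30.6
position: [0.5309, -0.218, 0.1593]
tool_rot: [[0.334, 0.774, 0.537], [0.943, -0.277, -0.187], [0.004, 0.569, -0.822]]
ft_force: [-6.2, 2.0, 12.3]
width: 0.0068
grasp_force: 46.4
```

Emit:
{"op": "jog_arm", "data": {
  "moves": [
    [0,0,0.0005,0,0,0,1],
    [0,0,0,0,0,0,1]
  ]
}}

```text
time_s: 30.8
position: [0.5316, -0.2182, 0.1596]
tool_rot: [[0.334, 0.774, 0.538], [0.943, -0.277, -0.186], [0.005, 0.569, -0.822]]
ft_force: [-19.7, 6.6, 29.7]
width: 0.0075
grasp_force: 50.1
```

Emit:
{"op": "jog_arm", "data": {
  "moves": [
    [0,0,-0.0008,0,0,0,1],
    [0,0,0,0,0,0,1]
  ]
}}

```text
time_s: 31.0
position: [0.5307, -0.2179, 0.1593]
tool_rot: [[0.334, 0.774, 0.537], [0.943, -0.277, -0.187], [0.004, 0.569, -0.822]]
ft_force: [1.9, -2.2, 3.5]
width: 0.0071
grasp_force: 44.8
```

Emit:
{"op": "jog_arm", "data": {
  "moves": [
    [0,0.0003,0,0,0,0,0.82],
    [0,0,0,0,0,0,0.8],
    [0,0,0,0,0,0,0.77],
    [0,0,0,0,0,0,0.74],
    [0,0,0,0,0,0,0.7],
    [0,0,0,0,0,0,0.65],
    [0,0,0,0,0,0,0.5],
    [0,0,0,0,0,0,0.3],
    [0,0,-0.005,0,0,0,0.3],
    [0,0,-0.01,0,0,0,0.3],
    [0,0,-0.015,0,0,0,0.3],
    [0,0,-0.02,0,0,0,0.3],
    [0,0,-0.02,0,0,0,0.3],
    [0,0,-0.02,0,0,0,0.2]
  ]
}}

```text
time_s: 32.4
position: [0.4816, -0.2012, 0.2339]
tool_rot: [[0.334, 0.775, 0.537], [0.942, -0.277, -0.187], [0.004, 0.568, -0.823]]
ft_force: [-0.6, -0.1, 1.1]
width: 0.0342
grasp_force: 0.0
```

```bash
python3 flat.py
```

```text
scene 1788 n@40mm 0.0037 tilt deg -0.12 yaw 0.30 y [-0.0594  0.0593]
top 858 n@40mm 0.0026 tilt deg -0.06 yaw 0.21 y [-0.0592  0.0586]
```

The board is now flat against the back (tilt −0.1°). Next is the keeper.

Emit:
{"op": "jog_arm", "data": {
  "moves": [
    [0,0,-0.02,0,0,0,-0.1],
    [0,0.017,-0.02,0,0,0,-0.3],
    [0,0.017,-0.02,0,0,0,-0.3],
    [0.01,0,-0.01,0,0,0,-0.3]
  ]
}}

```text
time_s: 32.9
position: [0.4756, -0.189, 0.3124]
tool_rot: [[0.335, 0.773, 0.539], [0.942, -0.278, -0.187], [0.005, 0.57, -0.821]]
ft_force: [1.2, 0.9, 0.2]
width: 0.0553
grasp_force: 0.0
```

```bash
python3 - <<'E'
from h import *
C,s=cur();print(C[:3,3]);screw(C,tgt(RK,grip(2.8),40,0,.16),32)
E
```

```text
[ 0.47562618 -0.18901881  0.31240567]
row x32 mm/deg [20.08, -1.77, -7.27, 0.99, -1.18, -0.51]
 path [[0.492, -0.021, 0.343], [0.518, 0.148, 0.349], [0.549, 0.315, 0.33], [0.579, 0.478, 0.285]]
```

Emit:
{"op": "jog_arm", "data": {
  "moves": [
    [0.01,-0.001,-0.004,0.5,-0.6,-0.3,-0.3],
    [0.02,-0.0018,-0.0073,1,-1.2,-0.5,-0.3],
    [0.02,-0.0018,-0.0073,1,-1.2,-0.5,-0.3],
    [0.02,-0.0018,-0.0073,1,-1.2,-0.5,-0.3],
    [0.02,-0.0018,-0.0073,1,-1.2,-0.5,-0.3],
    [0.02,-0.0018,-0.0073,1,-1.2,-0.5,-0.3],
    [0.02,-0.0018,-0.0073,1,-1.2,-0.5,-0.3],
    [0.02,-0.0018,-0.0073,1,-1.2,-0.5,-0.3],
    [0.02,-0.0018,-0.0073,1,-1.2,-0.5,-0.3],
    [0.02,-0.0018,-0.0073,1,-1.2,-0.5,-0.3],
    [0.02,-0.0018,-0.0073,1,-1.2,-0.5,-0.3],
    [0.02,-0.0018,-0.0073,1,-1.2,-0.5,-0.3],
    [0.02,-0.0018,-0.0073,1,-1.2,-0.5,-0.3],
    [0.02,-0.0018,-0.0073,1,-1.2,-0.5,-0.3],
    [0.02,-0.0018,-0.0073,1,-1.2,-0.5,-0.3],
    [0.02,-0.0018,-0.0073,1,-1.2,-0.5,-0.3],
    [0.02,-0.0018,-0.0073,1,-1.2,-0.5,-0.3],
    [0.02,-0.0018,-0.0073,1,-1.2,-0.5,-0.3]
  ]
}}

```text
time_s: 34.7
position: [0.5227, 0.1806, 0.3432]
tool_rot: [[0.327, 0.934, 0.145], [0.864, -0.233, -0.446], [-0.383, 0.271, -0.883]]
ft_force: [1.1, 0.6, 0.7]
width: 0.0553
grasp_force: 0.0
```

```bash
python3 - <<'E'
from h import *
C,s=cur();print(C[:3,3]);screw(C,tgt(RK,grip(2.8),40,0,.16),15)
E
```

```text
[0.52272795 0.18063195 0.34322367]
row x15 mm/deg [19.19, -1.6, -7.33, 0.93, -1.1, -0.5]
 path [[0.537, 0.256, 0.336], [0.551, 0.331, 0.324], [0.565, 0.405, 0.307], [0.579, 0.478, 0.285]]
```

Emit:
{"op": "jog_arm", "data": {
  "moves": [
    [0.019,-0.0016,-0.0073,0.9,-1.1,-0.5,-0.3],
    [0.019,-0.0016,-0.0073,0.9,-1.1,-0.5,-0.3],
    [0.019,-0.0016,-0.0073,0.9,-1.1,-0.5,-0.3],
    [0.019,-0.0016,-0.0073,0.9,-1.1,-0.5,-0.3],
    [0.019,-0.0016,-0.0073,0.9,-1.1,-0.5,-0.3],
    [0.019,-0.0016,-0.0073,0.9,-1.1,-0.5,-0.3],
    [0.019,-0.0016,-0.0073,0.9,-1.1,-0.5,-0.3],
    [0.019,-0.0016,-0.0073,0.9,-1.1,-0.5,-0.3],
    [0.019,-0.0016,-0.0073,0.9,-1.1,-0.5,-0.3],
    [0.019,-0.0016,-0.0073,0.9,-1.1,-0.5,-0.3],
    [0.019,-0.0016,-0.0073,0.9,-1.1,-0.5,-0.3],
    [0.019,-0.0016,-0.0073,0.9,-1.1,-0.5,-0.3],
    [0.019,-0.0016,-0.0073,0.9,-1.1,-0.5,-0.3],
    [0.019,-0.0016,-0.0073,0.9,-1.1,-0.5,-0.3],
    [0.019,-0.0016,-0.0073,0.9,-1.1,-0.5,-0.3],
    [0,0,0,0,0,0,-0.3]
  ]
}}

```text
time_s: 36.3
position: [0.5589, 0.4111, 0.2606]
tool_rot: [[0.216, 0.967, -0.134], [0.759, -0.253, -0.6], [-0.614, 0.028, -0.789]]
ft_force: [0.1, 0.3, -0.7]
width: 0.0555
grasp_force: 0.0
```

```bash
python3 - <<'E'
from h import *
C,s=cur();print(C[:3,3]);
# release pose of the opening: TCP (.5542,.3828,.1622)
G=tgt(RK,grip(2.8),40);G[:3,3]=[.5542,.3828,.1615]
screw(C,G,12);keeper()
E
```

```text
[0.55889744 0.41107113 0.26061082]
row x12 mm/deg [3.33, 0.1, 7.93, 0.12, -0.17, -0.06]
 path [[0.558, 0.404, 0.236], [0.557, 0.397, 0.211], [0.556, 0.39, 0.186], [0.554, 0.383, 0.161]]
top grip [-0.069  0.159  0.162] 0.68 theta 2.743
top grip [-0.07   0.087  0.172] 0.47 theta 2.762
scene grip [-0.068  0.156  0.158] 0.61 theta 2.805
```

Emit:
{"op": "jog_arm", "data": {
  "moves": [
    [0.02,0.0005,0,0.5,-0.7,-0.2,-0.3],
    [0.02,0.0005,0,0.5,-0.7,-0.2,-0.3],
    [0,0,0.01,0.5,-0.6,-0.3,-0.3],
    [0,0,0.015,0,0,0,-0.3],
    [0,0,0.02,0,0,0,-0.3],
    [0,0,0.015,0,0,0,-0.3],
    [0,0,0,0,0,0,-0.3]
  ]
}}

```text
time_s: 37.2
position: [0.5519, 0.3898, 0.183]
tool_rot: [[0.204, 0.967, -0.153], [0.75, -0.255, -0.61], [-0.629, 0.01, -0.777]]
ft_force: [0.7, -0.0, 1.0]
width: 0.0552
grasp_force: 0.0
```

```bash
python3 - <<'E'
from h import *
C,s=cur();print(C[:3,3],s['ft_force'])
G=tgt(RK,grip(2.8),40);G[:3,3]=[.5542,.3828,.1615]
screw(C,G,1)
E
```

```text
[0.55194683 0.3898009  0.1829638 ] [ 0.74780161 -0.01358223  0.9688368 ]
row x1 mm/deg [8.72, 3.76, 20.61, 0.56, -1.0, -0.19]
 path [[0.553, 0.388, 0.178], [0.553, 0.386, 0.172], [0.554, 0.385, 0.167], [0.554, 0.383, 0.161]]
```

Emit:
{"op": "jog_arm", "data": {
  "moves": [
    [0.005,0.002,0.002,0.3,-0.5,-0.1,-0.3],
    [0.0035,0.002,0.005,0.3,-0.5,-0.1,-0.3],
    [0,0,0.007,0,0,0,-0.3],
    [0,0,0.0065,0,0,0,-0.3],
    [0,0,0,0,0,0,0.2],
    [0,0,0,0,0,0,1],
    [0,0,0,0,0,0,1],
    [0,0,0,0,0,0,1],
    [0,0,0,0,0,0,1]
  ],
  "squeeze": 25
}}

```text
time_s: 38.1
position: [0.5547, 0.3845, 0.1643]
tool_rot: [[0.199, 0.966, -0.164], [0.742, -0.257, -0.619], [-0.64, 0.001, -0.768]]
ft_force: [-3.1, 0.7, 1.9]
width: 0.0196
grasp_force: 29.8
```

```bash
python3 - <<'E'
from h import *
C,s=cur();q=RK[0].T@(C[:3,3]+.006*C[:3,2]-RK[1]);d=q-[0,.085,.172]
th=np.radians(GA)-np.arctan2(d[2],d[1]);print(s['width'],s['ft_force'],q,'radius',np.hypot(d[1],d[2]),'theta',th)
off=C[:3,3]-tgt(RK,grip(th),40)[:3,3];print('off',RK[0].T@off)
n=36;L=[C]
o0=tgt(RK,grip(0));e0=RK[0]@np.array([.002,.0015,.0005])
for k in range(1,n+1):
    f=k/n;M=tgt(RK,grip(th*(1-f)),40*max(0,1-f/.9));M[:3,3]+=off*(1-f)+e0*f;L.append(M)
rnd(L)
E
```

```text
0.01963983266617245 [-3.13312452  0.73210969  1.92729111] [-0.06934212  0.16491976  0.15973285] radius 0.08085573780863742 theta 2.7650624888828244
off [ 0.00064501  0.00577165 -0.0008748 ]
[-0.0035, 0.0, -0.005, 0.0, 1.0, 0.0]
[-0.0035, 0.0, -0.0045, 0.0, 1.5, 0.0]
[-0.004, 0.0, -0.004, 0.0, 1.0, 0.0]
[-0.004, 0.0, -0.0045, 0.0, 1.0, 0.0]
[-0.0045, 0.0, -0.004, 0.0, 1.5, 0.0]
[-0.0045, 0.0005, -0.0035, 0.0, 1.0, 0.0]
[-0.005, -0.0, -0.0035, 0.0, 1.5, 0.0]
[-0.005, -0.0, -0.0035, 0.0, 1.0, 0.0]
[-0.005, -0.0, -0.0025, 0.0, 1.5, 0.0]
[-0.0055, -0.0, -0.003, 0.0, 1.0, 0.0]
[-0.0055, -0.0, -0.0025, 0.0, 1.5, 0.0]
[-0.0055, 0.0, -0.002, 0.0, 1.0, 0.0]
[-0.006, 0.0, -0.0015, 0.0, 1.5, 0.0]
[-0.0055, 0.0, -0.0015, 0.0, 1.0, 0.0]
[-0.006, 0.0, -0.0015, 0.0, 1.5, 0.0]
[-0.006, 0.0, -0.001, 0.0, 1.0, 0.0]
[-0.006, 0.0, -0.0005, 0.0, 1.5, 0.0]
[-0.006, 0.0, -0.0, 0.0, 1.0, 0.0]
[-0.006, 0.0, -0.0, 0.0, 1.5, 0.0]
[-0.006, 0.0005, 0.0, 0.0, 1.0, 0.0]
[-0.006, -0.0, 0.001, 0.0, 1.0, 0.0]
[-0.006, -0.0, 0.001, 0.0, 1.5, 0.0]
[-0.0055, -0.0, 0.001, 0.0, 1.0, 0.0]
[-0.006, -0.0, 0.002, 0.0, 1.5, 0.0]
[-0.0055, -0.0, 0.0015, 0.0, 1.0, 0.0]
[-0.006, -0.0, 0.0025, 0.0, 1.5, 0.0]
[-0.005, -0.0, 0.0025, 0.0, 1.0, 0.0]
[-0.0055, -0.0, 0.0025, 0.0, 1.5, 0.0]
[-0.005, 0.0, 0.003, 0.0, 1.0, 0.0]
[-0.005, 0.0, 0.0035, 0.0, 1.5, 0.0]
[-0.005, 0.0, 0.0035, 0.0, 1.0, 0.0]
[-0.0045, 0.0, 0.004, 0.0, 1.5, 0.0]
[-0.004, 0.0, 0.004, 0.0, 0.5, 0.0]
[-0.004, 0.0, 0.004, 0.0, -0.0, 0.0]
[-0.0035, 0.0, 0.0045, 0.0, -0.0, 0.0]
[-0.0035, 0.0, 0.005, 0.0, -0.0, 0.0]
```

Emit:
{"op": "jog_arm", "data": {
  "moves": [
    [-0.0035,0,-0.005,0,1,0,1],
    [-0.0035,0,-0.0045,0,1.5,0,1],
    [-0.004,0,-0.004,0,1,0,1],
    [-0.004,0,-0.0045,0,1,0,1],
    [-0.0045,0,-0.004,0,1.5,0,1],
    [-0.0045,0.0005,-0.0035,0,1,0,1],
    [-0.005,0,-0.0035,0,1.5,0,1],
    [-0.005,0,-0.0035,0,1,0,1],
    [-0.005,0,-0.0025,0,1.5,0,1],
    [-0.0055,0,-0.003,0,1,0,1],
    [-0.0055,0,-0.0025,0,1.5,0,1],
    [-0.0055,0,-0.002,0,1,0,1],
    [-0.006,0,-0.0015,0,1.5,0,1],
    [-0.0055,0,-0.0015,0,1,0,1],
    [-0.006,0,-0.0015,0,1.5,0,1],
    [-0.006,0,-0.001,0,1,0,1],
    [-0.006,0,-0.0005,0,1.5,0,1],
    [-0.006,0,0,0,1,0,1],
    [-0.006,0,0,0,1.5,0,1]
  ]
}}

```text
time_s: 40.0
position: [0.5404, 0.3287, 0.252]
tool_rot: [[0.247, 0.967, -0.066], [0.93, -0.255, -0.266], [-0.274, 0.004, -0.962]]
ft_force: [-1.0, 9.1, 8.0]
width: 0.0192
grasp_force: 31.5
```

```bash
cat > kp.py <<'E'
from h import *
C,s=cur();q=RK[0].T@(C[:3,3]+.006*C[:3,2]-RK[1]);d=q-[0,.085,.172]
th=np.radians(GA)-np.arctan2(d[2],d[1]);print(s['width'],(RK[0].T@s['ft_force']).round(1),q,'radius',np.hypot(d[1],d[2]),'theta',th)
E
python3 kp.py
```

```text
0.019204660262970845 [-3.3  8.6  8. ] [-0.0686571   0.10952769  0.24622283] radius 0.07817056285767601 theta 1.361124083006375
```

Emit:
{"op": "jog_arm", "data": {
  "moves": [
    [-0.006,0.0005,0,0,1,0,1],
    [-0.006,0,0.001,0,1,0,1],
    [-0.006,0,0.001,0,1.5,0,1],
    [-0.0055,0,0.001,0,1,0,1],
    [-0.006,0,0.002,0,1.5,0,1],
    [-0.0055,0,0.0015,0,1,0,1],
    [-0.006,0,0.0025,0,1.5,0,1],
    [-0.005,0,0.0025,0,1,0,1],
    [-0.0055,0,0.0025,0,1.5,0,1],
    [-0.005,0,0.003,0,1,0,1],
    [-0.005,0,0.0035,0,1.5,0,1],
    [-0.005,0,0.0035,0,1,0,1],
    [-0.0045,0,0.004,0,1.5,0,1],
    [-0.004,0,0.004,0,0.5,0,1],
    [-0.004,0,0.004,0,0,0,1],
    [-0.0035,0,0.0035,0,0,0,1],
    [0,0,0,0,0,0,1]
  ]
}}

```text
time_s: 41.7
position: [0.5189, 0.2437, 0.2231]
tool_rot: [[0.259, 0.966, 0.003], [0.966, -0.259, 0.004], [0.005, 0.002, -1.0]]
ft_force: [-4.4, -0.7, 8.1]
width: 0.0192
grasp_force: 42.1
```

```bash
python3 kp.py
```

```text
0.019186430689825673 [-4.  -1.8  8.1] [-0.06742661  0.02352964  0.21713494] radius 0.07626118694860569 theta 0.10451337686874762
```

Emit:
{"op": "jog_arm", "data": {
  "moves": [
    [-0.001,0,0.002,0,0,0,1],
    [-0.001,0,0.002,0,0,0,1],
    [-0.0005,0,0.001,0,0,0,1],
    [0,0,0,0,0,0,1]
  ]
}}

```text
time_s: 42.1
position: [0.5183, 0.2407, 0.2183]
tool_rot: [[0.26, 0.966, 0.003], [0.966, -0.26, 0.003], [0.004, 0.002, -1.0]]
ft_force: [-8.2, -4.3, 9.6]
width: 0.0194
grasp_force: 43.4
```

```bash
python3 kp.py;python3 - <<'E'
from h import *
keeper()
E
```

```text
0.019421002695702804 [-6.8 -6.3  9.6] [-0.06730371  0.02049823  0.21232738] radius 0.07607086097465039 theta 0.02991806259821761
top grip [-0.052 -0.003  0.024] 0.74 theta 4.718
scene grip [-0.067  0.026  0.223] 0.55 theta 0.187
```

Emit:
{"op": "jog_arm", "data": {
  "moves": [
    [0,0,0.0015,0,0,0,1],
    [0,0,0.001,0,0,0,1],
    [0,0,0,0,0,0,1],
    [0,0,0,0,0,0,0.45],
    [0,0,0,0,0,0,0.2],
    [0,0,0,0,0,0,-0.3],
    [0,0,0,0,0,0,-0.3],
    [0,0,-0.01,0,0,0,-0.3],
    [0,0,-0.02,0,0,0,-0.3],
    [0,0,-0.03,0,0,0,-0.3],
    [0,0,-0.03,0,0,0,-0.3],
    [0,0,-0.03,0,0,0,-0.3],
    [-0.02,0,-0.02,0,0,0,-0.3],
    [0,0,0,0,0,0,-0.3]
  ]
}}

```text
time_s: 43.7
position: [0.5141, 0.2206, 0.3581]
tool_rot: [[0.261, 0.965, 0.007], [0.965, -0.261, 0.005], [0.007, 0.005, -1.0]]
ft_force: [0.2, -0.5, -0.3]
width: 0.0552
grasp_force: 0.0
```

```bash
python3 flat.py; python3 - <<'E'
from h import *
keeper()
P=wrist('w5',('keeper_grip',));q=(P-RK[1])@RK[0]
i=(q[:,2]>.2)&(q[:,2]<.235)&(abs(q[:,0]+.07)<.03);print('grip pts',i.sum(),np.percentile(q[i],[2,50,98],axis=0).round(4))
a=cv2.imread('pics/w5.png');b=cv2.imread('pics/scene_f.png')
cv2.imwrite('pics/end.png',cv2.resize(np.hstack([a,b]),(800,300)))
E
```

```text
scene 1795 n@40mm 0.0035 tilt deg 0.05 yaw 0.20 y [-0.0595  0.0594]
top 860 n@40mm 0.0026 tilt deg -0.03 yaw 0.17 y [-0.0594  0.0587]
scene grip [-0.064  0.018  0.211] 0.69 theta 0.001
keeper_grip [([0.6074, -0.2464, -0.0014], 0.71), ([0.5173, 0.239, 0.2065], 0.66)]
grip pts 1075 [[-0.0768  0.0072  0.2006]
 [-0.0673  0.0236  0.2191]
 [-0.0579  0.0395  0.2224]]
```

View pics/end.png

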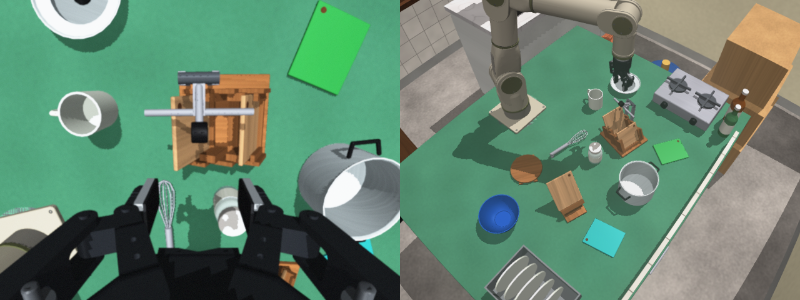

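The left half shows the keeper shut over the two remaining boards, with its grip at (200,130) and grip points matching the start. The right half shows the tallest board leaning on the stand at (567,193), with everything else in place. I hand the job in.

```bash
python3 -c "
from station import *
print(close_job())"
```

```text
the job is handed in; nothing more can be done
None
```

The job is handed in at about 44 s of the 72 s limit: the tallest board is centred and leaning flat on the stand, after two regrasps on the stand to seat its lower edge against the back. The keeper is shut over the other two boards, and nothing else looks moved in the last pictures.

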